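# Clamp a filter box on the sloping T-slot test stand

## Task

Clamp the filter box on the sloping test stand: take the T-bolt with the orange knob out of the blue block, lower its head lengthwise into the stand's slot short of the yellow strap's open fork, then slide it along the slot fully home into the fork. Then turn it clockwise until the head sits square under the slot's lips, and keep turning the knob until the strap is pulled fully down and stays firmly down when you let go. Leave the black-knobbed spare and the multimeter, hand radio, spool and jar where they are.

Things in the scene. Friction and masses are not known exactly. Their poses are not given: they have to be found in the camera images.
- bolt: Loose steel T-bolt, about 90 g. Origin: centre of head's underside; +z along shank to knob, +x along head. Sizes in mm. Head 25 long (x) x 14 wide (y) x 8 thick; corners (+x,-y) and (-x,+y) are cut back 3, so in the slot it turns about 90 deg clockwise (seen from the knob) to a stop, hardly anticlockwise. Shank 10 dia, to z = 60. Starts upright in a pocket of the blue block.
- knob (a joint): Turn of the orange knob nut on the bolt, rad, clockwise seen from its top; 0 at the start, at most 3.6. It moves 3.5 mm to the head per rad. Stiff (0.07 N m, never runs back): a bolt free to turn turns with it; once the head is stopped the knob turns on the bolt. Knob 40 g: steel flange 28 mm dia x 6 high, underside 37.5 above the bolt's origin at 0, bar grip on top.
- knob_grip (a point): Point on the knob's axis inside its orange bar grip, 20 mm above the flange's underside. x along the bar, z along the bolt's axis away from the head. The bar is 40 long (x), 14 thick (y), 26 high, from 14 below this point (the flange's top) to 12 above. At knob value 0 the bar is parallel to the head's long side.
- rail: Fixed aluminium T-slot rail, 290 x 120 mm, face sloping 30 deg, down to the robot's right (-y). Origin: on the face, on the slot's centre line at mid length; +z the face's outward normal, +y along the level slot (roughly towards the robot), +x up the slope. Slot over the full length: mouth 16 wide, lips 8 thick, below them a cavity 26 wide and 10 high, floor at z = -18.
- module: Fixed filter box with the strap's hinge. Origin: on the rail's face, on the slot's centre line, where the bolt's axis stands when fully home in the fork. z is vertical, +y along the slot towards the hinge. The bolt comes from -y: the prongs end 14 mm before this point, and the slot is free for 100 or more before that. The box, 20 over the face (ribs 23), lies up the slope at y +19 to +85.
- strap (a joint): Angle of the yellow strap, rad: 0 = fully down, 0.0375 = open, where a spring holds it (9 N at the fork open, 12 N down). It lies along the slot, 34 mm wide, 8 thick, hinge 80 mm from the fork's seat in +y. Fork gap 14, prongs 10 wide each. At the fork its top is 14 over the rail's face when down, 17 when open; the knob's flange presses on it there.
- spare: Loose spare stud with a round black knob, 32 mm dia, top 62 over its origin (underside centre of its foot), in the blue block's other pocket. Leave it.
- holder: Fixed blue block, 70 (x) x 180 (y) x 30 mm high, origin at the centre of its underside, with two pockets 29 (x) x 18 (y), 20 deep, at y -45 and +45; bolt and spare stand in them, which in which varies, the T-bolt's head lying along the block's x.
- meter: Bystander: grey multimeter lying flat, 140 x 72 x 34 mm, origin at the centre of its underside.
- handheld: Bystander: black handheld radio lying flat, 115 x 56 x 32 mm plus a 130 long aerial along +x, origin at the centre of its case's underside.
- spool: Bystander: steel-grey spool, 52 mm dia, 40 high, origin at the centre of its underside.
- fluxjar: Bystander: small amber jar with white cap, 50 mm dia, 50 high, origin at the centre of its underside.
Things that resemble listed ones, but are neither listed nor needed, are in the scene too. Leave any green or purple look-alike of the bolt alone.

How it is judged:
By the outcome, as a careful person would: the job done as asked, in the order asked, and still so for the second after the job is handed in, with the robot touching nothing.
It also fails if it takes over 67 s, if anything falls off the work surface, if the arm or the gripper's body presses on something with over 40 N, if the wrist force passes 120 N, or if a joint passes its speed limit or range.

## Robot

A 6-joint arm with a two-finger parallel gripper is mounted at the origin on the work surface. World frame = base frame: x ahead of the robot, y to its left, z up, the work surface at z = 0. Lengths are in mm, angles in degrees, forces in N, time in s.
With the tool pointing down it reaches from about 350 to 850 mm from the base axis. Payload 8.1 kg.
Tool frame: the origin (TCP) lies midway between the tips of the shut fingers; the grasp point (between the pads) lies 19 mm behind it; x points along the fingers, y is the direction in which the jaws open and shut, and the axes are right-handed (so a half turn about x gives the same grasp; the last joint's range is limited). The gripper opens to 85 mm and grips with 20 to 120 N. Pads are 22 mm wide; open, the fingers measure 114 mm over their backs; the gripper's body (76 mm by 85 mm) begins 54 mm behind the grasp point. The pads swing forward as they close: fully open they stand 13 mm farther back than shut.
Start: joints at [65.867, 7.471, 85.268, -0, 87.261, -4.893], TCP at [197.693, 566.5, 231.292] pointing down, gripper open.
Joint ranges: [-169.43, 169.43], [-51.17, 129.36], [1.28, 143.12], [-76.62, 256.62], [0, 156.53], [-152.29, 152.29]. Speed limits (degrees/s): [136.94, 136.94, 159.86, 180, 180, 180].

## Interface

Orientations are given as [roll, pitch, yaw] about the fixed x, y, z axes, in that order (R = Rz(yaw) Ry(pitch) Rx(roll)).
In Python, from bench import sense, snapshot, hand_in gives the robot as it stands.
- The arm moves only by the tool drive_tool, never from a script. Its argument "deltas" is a list of rows, each a list of 7 numbers: the closure in counts, from 0 (fully open) to 255 (shut), then the shift along the tool's x, y, z in m, then the turn, a rotation vector about the tool's x, y, z in rad. A call has exactly 10 rows; each row is the pose to reach, as a shift and turn from the pose commanded when the call began, along the tool's axes at that moment; what a row does not reach only later rows make up. A row lasts 1/12 s, in which the tool goes at most 41.7 mm and 7.16 degrees, less where a joint would pass 70% of its speed; a pose out of reach is approached as far as the arm can. A call with a gripper value outside its range is refused whole. The fingers move at their own pace and stop on an object; "squeeze" is the grip in N (left out, the last holds). Time passes only in rows, so rows that repeat a pose let the fingers close, or fill a call up. It gives the time, the measured TCP pose, the force and the opening at its end, in the units of the state.
- sense(): the state, without advancing time (a new reading comes with each control period).
- snapshot(name): name is "side" or "top" or "wrist"; returns a dict with "frame" (400x640x3 uint8, blue, green, red), "fx", "fy", "cx", "cy" (pixels), "rvec" (rotation vector, rad) and "tvec" (3), from world to camera coordinates, as OpenCV has them. Camera axes: x right, y down, z forward; pixel columns grow to the right and rows downward; lengths in mm; the calibration is good to about 2 mm. A picture is of the moment at which its call begins. There is no depth.
- hand_in(): hands the job in, once; it reports no verdict.
The state is a dict: "time": time; "joint_pos": joint angles; "qd": joint speeds; "joint_efforts": joint torques, N m; "tool_pos": TCP position; "tcp_rot": TCP orientation; "ft_force": force on the tool from outside, world axes, zero at the start; "wrist_torque": the same for the moment, N m; "finger_gap": finger opening in mm.
Only numpy, scipy, OpenCV 4.12 (cv2) and the standard library are available. Lean on these libraries where they do the work, as an engineer would, in place of code of your own. Each camera call takes 0.05 s, during which the arm holds its last target.

## Working session

There is one attempt and no reset: what is moved stays moved. The work goes in short steps, Python scripts to look and compute and a tool call to move; the robot and the scene stay as the last step left them, time stands still between calls to the robot, and variables do not carry over. Pictures are saved under pics/ and viewed, and the job is handed in when it is done.

Besides the shell and the picture viewer there is one more tool, called after "Request:" in YAML: its name, and indented under it one key for each argument. drive_tool: Moves the arm, as the interface text tells. Its arguments: {"type":"object","properties":{"deltas":{"type":"array","items":{"type":"array","items":{"type":"number"}}},"squeeze":{"type":"number"}},"required":["deltas"]}

```bash
mkdir -p pics; ls; python3 - <<'E'
from bench import sense, snapshot
import cv2,pickle
s=sense();print(s)
for n in ("side","top","wrist"):
    d=snapshot(n);pickle.dump(d,open(f"pics/{n}0.pkl","wb"));cv2.imwrite(f"pics/{n}0.png",d["frame"])
    print(n,d["fx"],d["fy"],d["cx"],d["cy"],d["rvec"],d["tvec"])
E
```

```text
pics
{'time': 0.0, 'joint_pos': array([ 6.58677552e+01,  7.51538937e+00,  8.53306302e+01, -2.29498091e-06,
        8.72623786e+01, -4.89372910e+00]), 'qd': array([ 0.05951667, -0.00221905, -0.0673812 ,  0.09042988,  0.05902741,
        0.04299376]), 'joint_efforts': array([-5.93893310e-04, -5.69443381e+01, -5.00524735e+01, -4.33062405e-04,
        1.60005817e-02, -1.55741992e-05]), 'tool_pos': array([197.45445616, 565.9804003 , 230.2285664 ]), 'tcp_rot': array([ -94.89251754,   89.89160185, -114.13103314]), 'ft_force': array([-0.50808659,  1.03066746, -0.11637188]), 'wrist_torque': array([ 0.01404281, -0.01868638,  0.00423026]), 'finger_gap': 85.30079852409894}
side 401.61563887114914 401.61563887114914 322.6609984274415 201.00772594302546 [ 2.40791634 -0.24088166  0.08691893] [-540.24220302   95.69134942 1250.86142921]
top 477.92848666944974 477.92848666944974 319.22220651191094 195.39417600692107 [ 2.163383   -2.17150399  0.06446372] [  -8.08486199  554.04283243 1360.39615056]
wrist 300.1924092363051 300.1924092363051 318.39986791716586 203.40072419447228 [-2.33230109 -1.65689558 -0.27090525] [-598.63791684  -42.79879871  380.60614789]
```

View pics/side0.png

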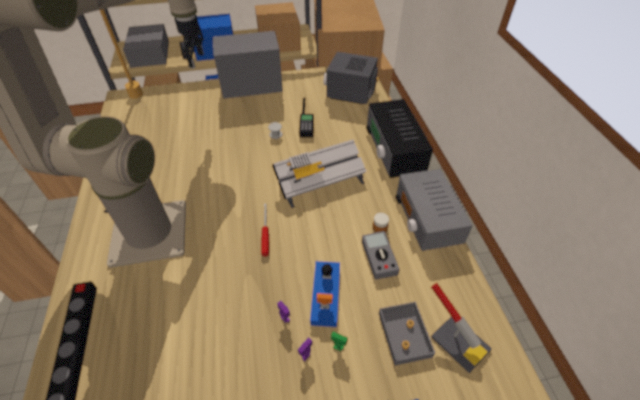

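View pics/top0.png

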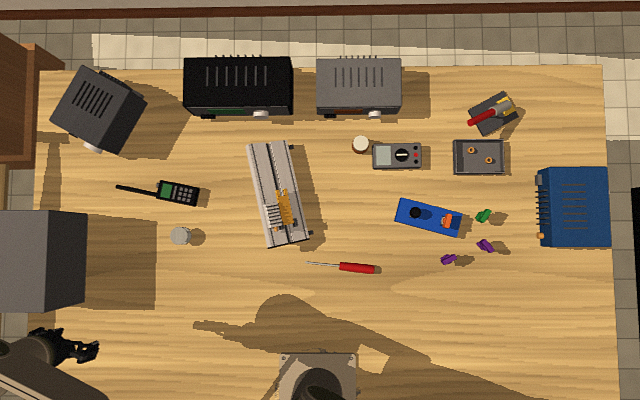

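View pics/wrist0.png

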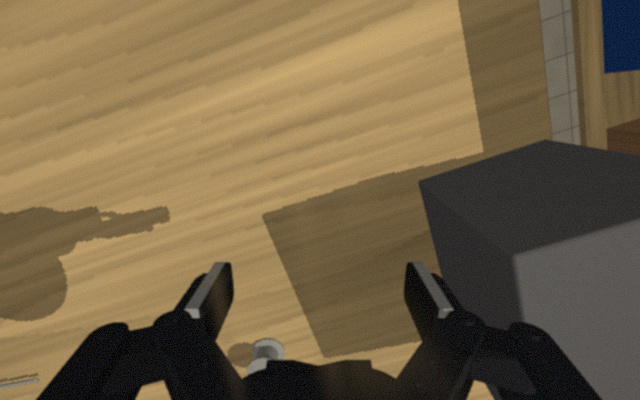

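```bash
cat > h.py <<'E'
import numpy as np, cv2, pickle
def cam(d):
    R=cv2.Rodrigues(np.array(d["rvec"],float))[0]; t=np.array(d["tvec"],float).ravel()
    K=np.array([[d["fx"],0,d["cx"]],[0,d["fy"],d["cy"]],[0,0,1.]]); return K,R,t
def ray(d,u,v):
    K,R,t=cam(d); w=R.T@np.linalg.solve(K,[u,v,1.]); return -R.T@t, w/np.linalg.norm(w)
def onz(d,u,v,z):
    c,w=ray(d,u,v); return c+w*(z-c[2])/w[2]
def onplane(d,u,v,p,n):
    c,w=ray(d,u,v); return c+w*(np.dot(np.subtract(p,c),n)/np.dot(w,n))
def tri(obs):
    A=np.zeros((3,3));b=np.zeros(3)
    for d,u,v in obs:
        c,w=ray(d,u,v);P=np.eye(3)-np.outer(w,w);A+=P;b+=P@c
    x=np.linalg.solve(A,b)
    res=[np.linalg.norm((np.eye(3)-np.outer(w,w))@(x-c)) for c,w in (ray(*o) for o in obs)]
    return x,res
def proj(d,p):
    K,R,t=cam(d); return cv2.projectPoints(np.array(p,float).reshape(-1,3),R,t,K,None)[0].reshape(-1,2)
def ld(n): return pickle.load(open(f"pics/{n}.pkl","rb"))
def snap(name,tag):
    from bench import snapshot
    d=snapshot(name);pickle.dump(d,open(f"pics/{tag}.pkl","wb"));cv2.imwrite(f"pics/{tag}.png",d["frame"]);return d
def crop(d,x0,y0,x1,y1,k,out):
    im=cv2.resize(d["frame"][y0:y1,x0:x1],None,fx=k,fy=k,interpolation=cv2.INTER_CUBIC);cv2.imwrite(f"pics/{out}.png",im)
E
python3 - <<'E'
from h import *
t=ld("top0");s=ld("side0")
crop(t,235,130,325,255,4.7,"t_rail")
crop(t,385,180,510,280,6,"t_hold")
crop(s,265,135,375,210,7,"s_rail")
crop(s,265,250,360,365,5,"s_hold")
E
```

```text
(no output)
```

View pics/t_rail.png

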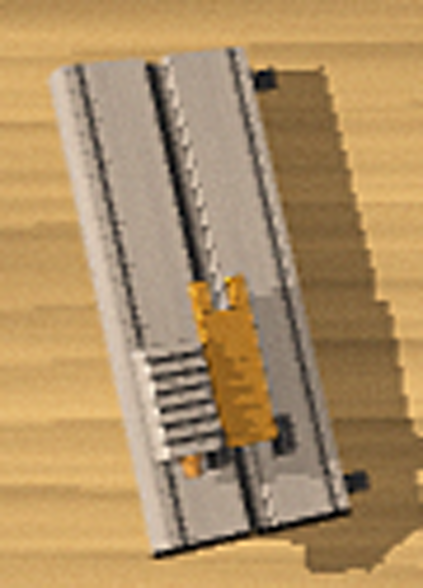

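View pics/t_hold.png

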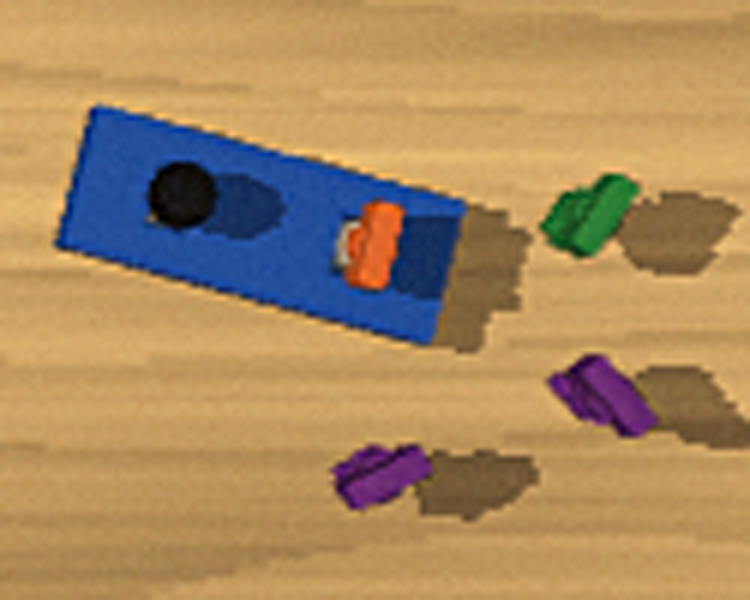

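View pics/s_rail.png

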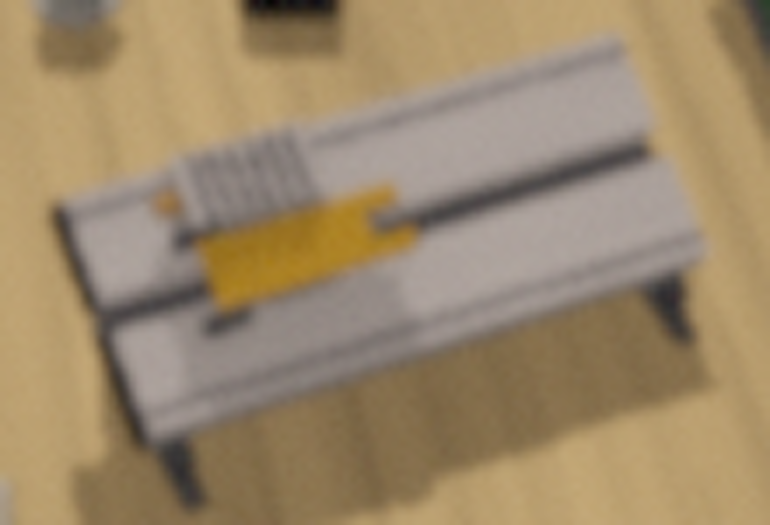

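View pics/s_hold.png

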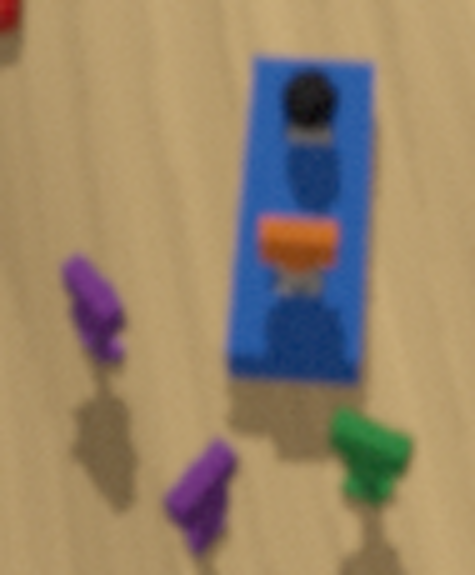

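```bash
cat > m1.py <<'E'
from h import *
def blob(d,lo,hi,roi):
    x0,y0,x1,y1=roi
    m=cv2.inRange(cv2.cvtColor(d["frame"],cv2.COLOR_BGR2HSV),lo,hi);k=np.zeros_like(m);k[y0:y1,x0:x1]=m[y0:y1,x0:x1]
    cs=cv2.findContours(k,cv2.RETR_EXTERNAL,cv2.CHAIN_APPROX_NONE)[0]
    return max(cs,key=cv2.contourArea)
if __name__=="__main__":
    t=ld("top0");s=ld("side0")
    c=blob(t,(100,90,40),(125,255,255),(385,180,480,250))
    r=cv2.minAreaRect(c);bx=cv2.boxPoints(r);print(r)
    P=np.array([onz(t,u,v,30) for u,v in bx]);print(P.round(1),"mean",P.mean(0).round(1),[np.linalg.norm(P[i]-P[i-1]).round(1) for i in range(4)])
    e=P[1]-P[0];e2=P[2]-P[1];print(np.degrees(np.arctan2(e[1],e[0])),np.degrees(np.arctan2(e2[1],e2[0])))
    o1=blob(t,(3,150,150),(14,255,255),(430,200,470,245));o2=blob(s,(3,130,130),(14,255,255),(310,285,340,310))
    for o in(o1,o2):print(cv2.minAreaRect(o),cv2.contourArea(o))
    c1=cv2.minAreaRect(o1)[0];c2=cv2.minAreaRect(o2)[0]
    print(tri([(t,*c1),(s,*c2)]))
    print([onz(t,*c1,z).round(1) for z in(60,70,80)])
    y=[]
    for d,roi in((t,(270,180,305,235)),(s,(285,155,335,185))):
        c=blob(d,(15,150,120),(30,255,255),roi);r=cv2.minAreaRect(c);print("strap",r,cv2.contourArea(c))
E
python3 m1.py
```

```text
((428.0206298828125, 216.8517303466797), (64.36200714111328, 24.66034507751465), 15.068489074707031)
[[ 480.8 -223.1   30. ]
 [ 548.9 -242.4   30. ]
 [ 500.2 -418.1   30. ]
 [ 432.7 -398.2   30. ]] mean [ 490.6 -320.4   30. ] [np.float64(181.6), np.float64(70.9), np.float64(182.3), np.float64(70.4)]
-15.880509157404402 -105.48592734858175
((447.0, 220.5), (13.0, 8.0), 90.0) 78.5
((324.25, 298.75), (13.251785278320312, 8.724091529846191), 6.34019136428833) 85.5
(array([ 480.35159715, -366.07343881,   64.55765124]), [np.float64(1.471588200459071), np.float64(1.4715882004590635)])
[array([ 479., -367.,   60.]), array([ 478.7, -364.6,   70. ]), array([ 478.4, -362.2,   80. ])]
strap ((284.1235046386719, 206.30589294433594), (35.79352569580078, 11.822710990905762), 77.47119140625) 320.5
strap ((308.41510009765625, 169.95281982421875), (9.75259780883789, 29.12043571472168), 74.05460357666016) 197.5
```

```bash
python3 - <<'E'
from h import *
from scipy.spatial.transform import Rotation as R
r=R.from_euler("xyz",[-94.89251754,89.89160185,-114.13103314],degrees=True).as_matrix();print(r.round(3))
print("tool y ang",np.degrees(np.arctan2(r[1,1],r[0,1])))
# rail: side/top features
t=ld("top0");s=ld("side0")
# crops: top k4.7 off 235,130 ; side k7 off 265,135
T=lambda x,y:(235+x/4.7-.4,130+y/4.7-.4); S=lambda x,y:(265+x/7-.43,135+y/7-.43)
pairs={"far_slot":((158,66),(648,150)),"near_slot":((258,532),(105,318)),
"far_up":((62,70),(618,38)),"near_up":((155,553),(62,207)),"far_dn":((243,50),(700,245)),"near_dn":((350,512),(150,435)),
"fork_up":((200,283),(388,187)),"fork_dn":((238,278),(412,240)),"strap_end_dn":((270,440),(222,308)),"strap_end_up":((228,447),(200,240))}
for k,(a,b) in pairs.items():
    x,e=tri([(t,*T(*a)),(s,*S(*b))]);print(k,x.round(1),np.round(e[0],1))
E
```

```text
[[-0.001  0.33   0.944]
 [-0.002  0.944 -0.33 ]
 [-1.    -0.002 -0.   ]]
tool y ang 70.76149311341378
far_slot [697.6 132.3  72.3] 0.4
near_slot [421.   71.3  72.5] 2.6
far_up [692.3 185.  100. ] 2.4
near_up [409.5 129.7  90.8] 2.8
far_dn [711.5  83.   52. ] 0.8
near_dn [432.6  18.1  47.1] 2.7
fork_up [563.4 103.4  99.1] 0.2
fork_dn [569.2  82.6  83.1] 1.2
strap_end_dn [474.9  64.1  75.3] 2.4
strap_end_up [469.8  86.6  98.4] 1.9
```

```bash
cat > mv.py <<'E'
import json,os,numpy as np
from scipy.spatial.transform import Rotation as R
F="cmd.json"
def get():
    j=json.load(open(F));return np.array(j["p"]),np.array(j["R"])
def put(p,r):json.dump({"p":list(map(float,p)),"R":np.array(r).tolist()},open(F,"w"))
def delta(p,r):  # world target (mm, matrix) -> shift m, rotvec
    p0,r0=get();return (r0.T@(np.array(p)-p0)/1000).round(5),R.from_matrix(r0.T@r).as_rotvec().round(5)
def apply(d,w): # after a call: last row's shift (m), rotvec
    p0,r0=get();put(p0+r0@np.array(d)*1000,r0@R.from_rotvec(w).as_matrix())
def down(yaw):
    a=np.radians(yaw);x=np.array([0,0,-1.]);y=np.array([np.cos(a),np.sin(a),0]);return np.c_[x,y,np.cross(x,y)]
if not os.path.exists(F):put([197.693,566.5,231.292],down(70.76))
E
python3 - <<'E'
from h import *;from mv import *
w=ld("wrist0");K,Rc,t=cam(w);p,r=get();c=-Rc.T@t
print("cam in tool",(r.T@(c-p)).round(1));print("cam axes in tool cols x,y,z\n",(r.T@Rc.T).round(3))
for q,y in(((500,90,270),70.76),((478.5,-363.7,200),74.4)):print(delta(q,down(y)))
E
```

```text
cam in tool [-141.5   -0.5  -81.8]
cam axes in tool cols x,y,z
 [[ 0.002 -0.322  0.947]
 [ 1.     0.001 -0.002]
 [ 0.     0.947  0.322]]
(array([-0.03871, -0.35027,  0.44244]), array([0., 0., 0.]))
(array([ 0.03129, -0.78571,  0.57165]), array([-0.06353,  0.     ,  0.     ]))
```

Request:
drive_tool:
  deltas:
    - [0,-0.0027,-0.0245,0.031,0,0,0]
    - [0,-0.0054,-0.049,0.062,0,0,0]
    - [0,-0.0081,-0.0735,0.093,0,0,0]
    - [0,-0.0108,-0.098,0.124,0,0,0]
    - [0,-0.0135,-0.1225,0.155,0,0,0]
    - [0,-0.0162,-0.147,0.186,0,0,0]
    - [0,-0.0189,-0.1715,0.217,0,0,0]
    - [0,-0.0216,-0.196,0.248,0,0,0]
    - [0,-0.0243,-0.2205,0.279,0,0,0]
    - [0,-0.027,-0.245,0.31,0,0,0]

```text
time: 0.98
tool_pos: [410.1, 231.2, 258.3]
tcp_rot: [45.5, 90.0, 26.2]
ft_force: [1.5, 0.4, -0.3]
finger_gap: 85.2
```

Request:
drive_tool:
  deltas:
    - [0,-0.003,-0.025,0.031,0,0,0]
    - [0,-0.006,-0.05,0.062,0,0,0]
    - [0,-0.009,-0.075,0.093,0,0,0]
    - [0,-0.012,-0.095,0.12,0,0,0]
    - [0,-0.012,-0.105,0.132,0,0,0]
    - [0,-0.012,-0.105,0.132,0,0,0]
    - [0,-0.012,-0.105,0.132,0,0,0]
    - [0,-0.012,-0.105,0.132,0,0,0]
    - [0,-0.012,-0.105,0.132,0,0,0]
    - [0,-0.012,-0.105,0.132,0,0,0]

```text
time: 1.82
tool_pos: [499.2, 91.5, 270.2]
tcp_rot: [145.9, 90.0, 126.8]
ft_force: [-0.0, -0.0, 0.0]
finger_gap: 85.3
```

```bash
python3 - <<'E'
from h import *;from mv import *
apply([-.027,-.245,.31],[0,0,0]);apply([-.012,-.105,.132],[0,0,0]);print(get()[0])
from bench import sense
s=sense();print(s["time"],s["tool_pos"],s["tcp_rot"],s["joint_pos"].round(2))
snap("wrist","wrist1")
E
```

```text
[499.6717212   90.39827563 270.292     ]
1.8167 [499.15883175  91.50758217 270.23187933] [145.92835839  89.98616736 126.78794008] [ 4.590e+00 -7.750e+00  9.642e+01  1.000e-02  9.133e+01 -6.627e+01]
```

View pics/wrist1.png

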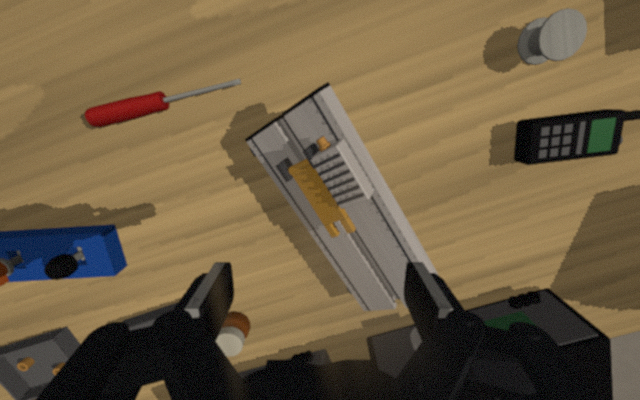

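```bash
python3 - <<'E'
from h import *
w=ld("wrist1");crop(w,240,75,440,320,2.4,"w1a");crop(w,280,150,370,250,6,"w1b")
E
```

```text
(no output)
```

View pics/w1a.png

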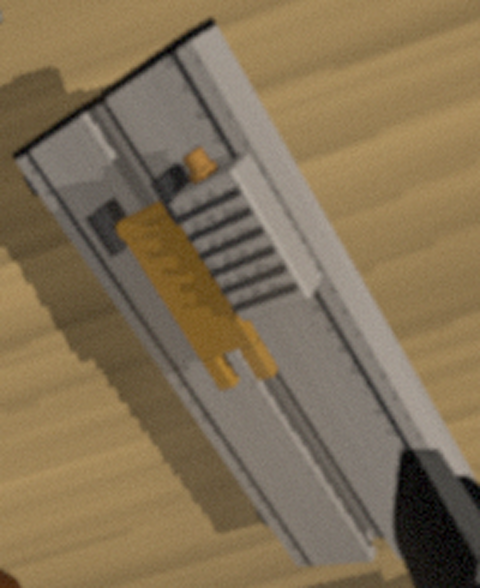

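View pics/w1b.png

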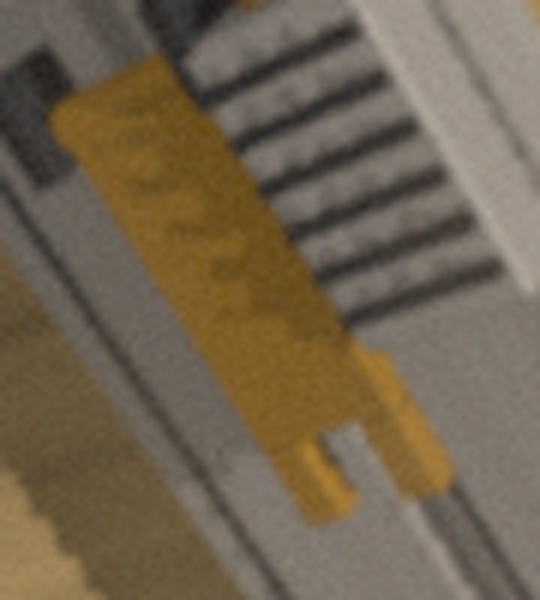

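```bash
python3 - <<'E'
from h import *;from mv import *
print(delta((478.5,-363.7,150),down(74.4)))
E
```

```text
(array([ 0.12029, -0.43571,  0.12965]), array([-0.06353,  0.     ,  0.     ]))
```

Request:
drive_tool:
  deltas:
    - [0,0.01,-0.036,0.0108,-0.006,0,0]
    - [0,0.02,-0.072,0.0216,-0.012,0,0]
    - [0,0.03,-0.108,0.0324,-0.018,0,0]
    - [0,0.04,-0.144,0.0432,-0.024,0,0]
    - [0,0.05,-0.18,0.054,-0.03,0,0]
    - [0,0.06,-0.216,0.0648,-0.036,0,0]
    - [0,0.07,-0.252,0.0756,-0.042,0,0]
    - [0,0.08,-0.288,0.0864,-0.048,0,0]
    - [0,0.09,-0.324,0.0972,-0.054,0,0]
    - [0,0.1,-0.36,0.108,-0.0635,0,0]

```text
time: 2.7
tool_pos: [482.9, -286.2, 170.0]
tcp_rot: [-9.1, 90.0, -24.6]
ft_force: [1.6, 0.9, 0.1]
finger_gap: 84.9
```

Request:
drive_tool:
  deltas:
    - [0,0.01,-0.036,0.0108,0,0,0]
    - [0,0.017,-0.065,0.0186,0,0,0]
    - [0,0.02,-0.0757,0.0216,0,0,0]
    - [0,0.02,-0.0757,0.0216,0,0,0]
    - [0,0.02,-0.0757,0.0216,0,0,0]
    - [0,0.02,-0.0757,0.0216,0,0,0]
    - [0,0.02,-0.0757,0.0216,0,0,0]
    - [0,0.02,-0.0757,0.0216,0,0,0]
    - [0,0.02,-0.0757,0.0216,0,0,0]
    - [0,0.02,-0.0757,0.0216,0,0,0]

```text
time: 3.53
tool_pos: [483.8, -363.2, 150.8]
tcp_rot: [-24.1, 90.0, -39.7]
ft_force: [-0.7, 0.3, -0.6]
finger_gap: 85.5
```

```bash
python3 - <<'E'
from h import *;from mv import *
apply([.1,-.36,.108],[-.0635,0,0]);apply([.02,-.0757,.0216],[0,0,0]);print(get()[0])
from bench import sense
s=sense();print(s["time"],s["tool_pos"],s["tcp_rot"],s["joint_pos"].round(2))
snap("wrist","wrist2")
E
```

```text
[ 483.45495736 -363.80336289  150.292     ]
3.5333 [ 483.82587418 -363.2313686   150.76722508] [-24.13229015  89.96211716 -39.68002715] [ -41.75   11.05   89.82    0.     79.1  -116.21]
```

View pics/wrist2.png

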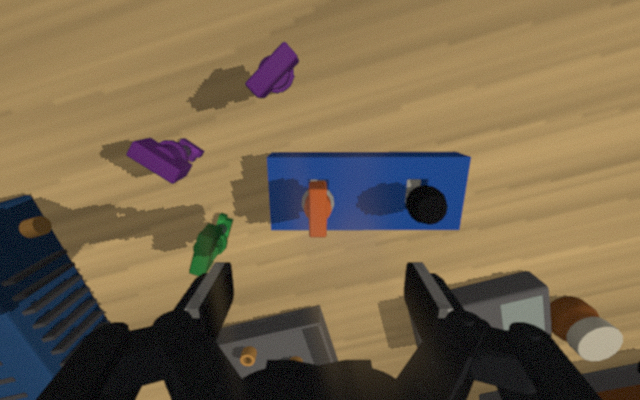

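Candidates in this view: orange knob in the blue block (317,208), black spare (427,205), green look-alike (211,243), and purple ones (272,70) and (165,160). By the description it is the orange one in the block; I'll check it in a crop and measure it.

```bash
python3 - <<'E'
from h import *;from m1 import blob
w=ld("wrist2");crop(w,260,140,480,240,3.5,"w2a")
o=blob(w,(3,130,90),(16,255,255),(290,170,345,245));r=cv2.minAreaRect(o);print(r);b=cv2.boxPoints(r)
hsv=cv2.cvtColor(w["frame"],cv2.COLOR_BGR2HSV)
P=np.array([onz(w,u,v,79.5) for u,v in b]);print(P.round(1),P.mean(0))
print("proj expected bar top corners at hypothesised pose")
for c in((478.5,-363.7),):
    a=np.radians(-15.6);ex=np.array([np.cos(a),np.sin(a),0]);ey=np.array([-np.sin(a),np.cos(a),0])
    for z in(79.5,53.5):print(z,proj(w,[np.array([*c,z])+sx*20*ex+sy*7*ey for sx,sy in((1,1),(1,-1),(-1,-1),(-1,1))]).round(1).tolist())
print(proj(w,[[*c,47.5],[*c,53.5]]))
E
```

```text
((317.5, 209.0), (56.0, 25.0), 90.0)
[[ 455.5 -366.    79.5]
 [ 460.4 -348.3   79.5]
 [ 504.  -359.9   79.5]
 [ 498.8 -378.7   79.5]] [ 479.66304014 -363.22791282   79.5       ]
proj expected bar top corners at hypothesised pose
79.5 [[325.5, 232.9], [307.5, 232.8], [306.9, 183.0], [326.0, 183.1]]
53.5 [[324.9, 220.3], [308.6, 220.3], [308.1, 174.8], [325.2, 174.8]]
[[316.7413761  196.01063995]
 [316.69794215 198.15025297]]
```

View pics/w2a.png

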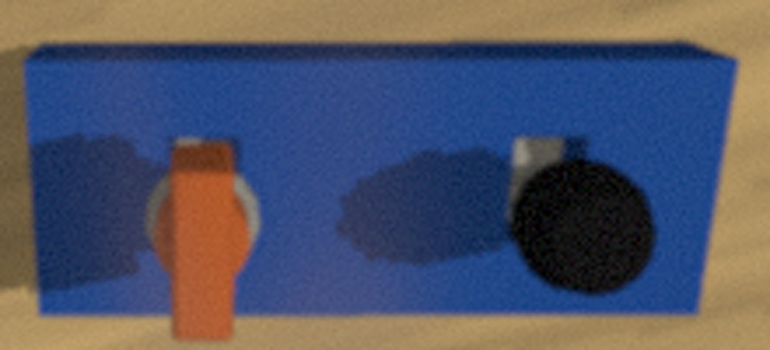

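```bash
python3 - <<'E'
from h import *
w=ld("wrist2")
P=np.array([onz(w,u,v,30) for u,v in((267.1,156.3),(470.9,157.1),(460,229),(271.4,230))]);print(P.round(1),P.mean(0).round(1))
e=(P[1]+P[2]-P[0]-P[3])/2;print(np.degrees(np.arctan2(e[1],e[0])),np.linalg.norm(e))
print(P.mean(0)-45*e/np.linalg.norm(e))
T=np.array([onz(w,u,v,79.5) for u,v in((309.1,236.6),(326.9,236.6),(326.9,188),(309.1,188))]);print(T.mean(0).round(1),np.linalg.norm(T[1]-T[0]),np.linalg.norm(T[2]-T[1]))
print((onz(w,309.1,236.6,79.5)+onz(w,326.9,236.6,79.5))/2-20*np.array([np.cos(np.radians(-15.6)),np.sin(np.radians(-15.6)),0]))
E
```

```text
[[ 436.8 -397.5   30. ]
 [ 485.5 -225.    30. ]
 [ 552.  -242.6   30. ]
 [ 504.9 -416.2   30. ]] [ 494.8 -320.3   30. ]
74.52112535434405 179.51794098453257
[ 482.8163813  -363.67629709   30.        ]
[ 482.2 -363.5   79.5] 13.903629191574652 39.41243210400931
[ 481.88469599 -363.44340525   79.5       ]
```

Request:
drive_tool:
  deltas:
    - [0,0.03,0,-0.002,0,0,0]
    - [0,0.06,0,-0.002,0,0,0]
    - [0,0.085,0,-0.002,0,0,0]
    - [0,0.0933,0,-0.002,0,0,0]
    - [0,0.0933,0,-0.002,0,0,0]
    - [0,0.0933,0,-0.002,0,0,0]
    - [150,0.0933,0,-0.002,0,0,0]
    - [150,0.0933,0,-0.002,0,0,0]
    - [150,0.0933,0,-0.002,0,0,0]
    - [150,0.0933,0,-0.002,0,0,0]
  squeeze: 40

```text
time: 4.42
tool_pos: [482.2, -363.9, 58.4]
tcp_rot: [-26.9, 89.9, -42.5]
ft_force: [0.7, -0.0, -0.1]
finger_gap: 39.0
```

```bash
python3 - <<'E'
from h import *;from mv import *
apply([.0933,0,-.002],[0,0,0]);print(get()[0])
from bench import sense
s=sense();print(s["time"],s["tool_pos"],s["ft_force"],s["finger_gap"])
d=snap("wrist","wrist3");crop(d,180,160,460,380,2.8,"w3a")
E
```

```text
[ 481.52864836 -363.26546549   56.992     ]
4.4167 [ 482.22023819 -363.88315248   58.38836547] [ 0.69117426 -0.02461529 -0.06377646] 38.97504531024016
```

View pics/w3a.png

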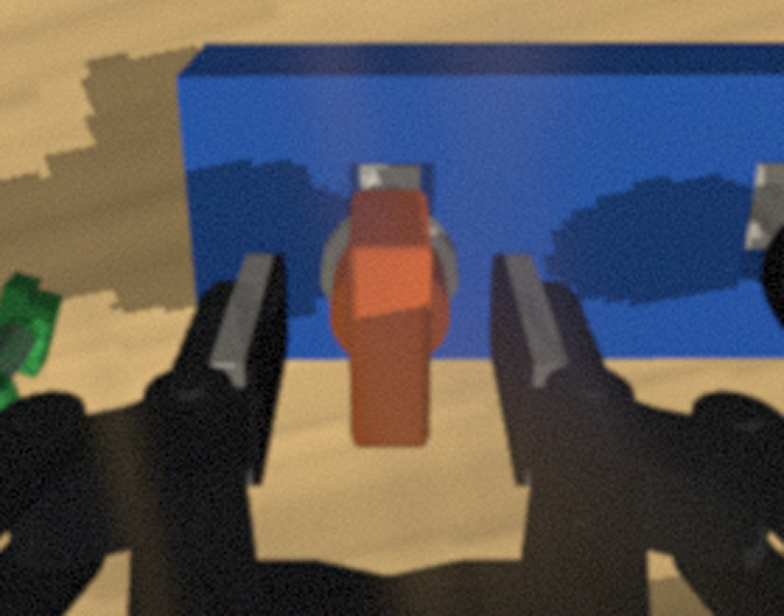

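Request:
drive_tool:
  deltas:
    - [255,0,0,0,0,0,0]
    - [255,0,0,0,0,0,0]
    - [255,0,0,0,0,0,0]
    - [255,0,0,0,0,0,0]
    - [255,0,0,0,0,0,0]
    - [255,0,0,0,0,0,0]
    - [255,0,0,0,0,0,0]
    - [255,0,0,0,0,0,0]
    - [255,0,0,0,0,0,0]
    - [255,0,0,0,0,0,0]
  squeeze: 70

```text
time: 5.3
tool_pos: [481.7, -363.4, 57.4]
tcp_rot: [-33.1, 90.0, -48.7]
ft_force: [-0.8, 0.9, 5.5]
finger_gap: 12.8
```

```bash
python3 - <<'E'
from h import *;from mv import *
from bench import sense
s=sense();print(s["time"],s["tool_pos"],s["ft_force"],s["finger_gap"],s["joint_pos"].round(1))
d=snap("wrist","wrist4");crop(d,180,160,460,380,2.8,"w4a")
E
```

```text
5.3 [ 481.6845125  -363.44301467   57.38624613] [-0.84922704  0.92335209  5.536247  ] 12.750868744172529 [ -41.9   16.3   94.    -0.    69.6 -116.3]
```

View pics/w4a.png

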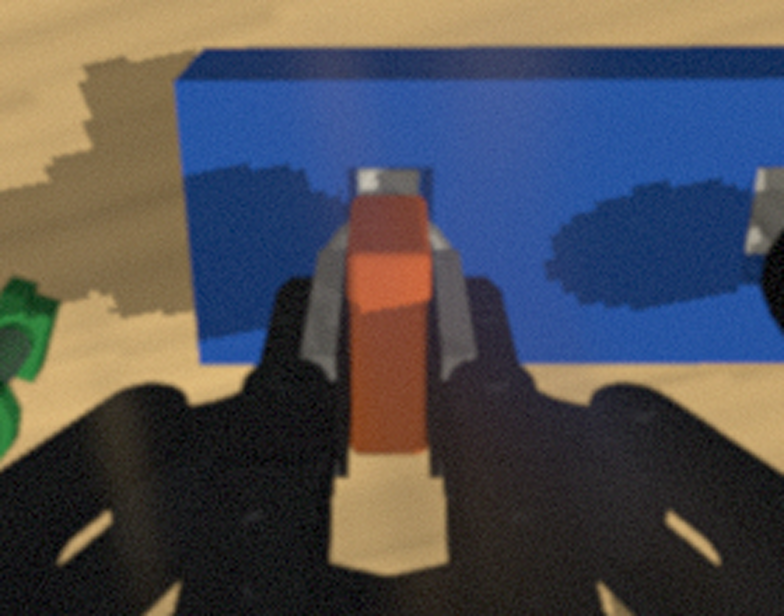

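```bash
python3 - <<'E'
from h import *;from mv import *
from bench import sense
s=sense();d=ld("wrist4");p=s["tool_pos"];r=R.from_euler("xyz",s["tcp_rot"],degrees=True).as_matrix()
for z in(79.5,80.5):
  a=onz(d,319.3,250.3,z);b=onz(d,319.3,320.7,z);print(z,np.linalg.norm(a-b),(r.T@((a+b)/2-p)).round(2))
# pad ends: gray pads top left (335,230)?,(305,360) in crop -> measured at x~? 
E
```

```text
79.5 38.33124035324571 [-22.11   0.04   0.35]
80.5 38.012527774009406 [-23.11   0.04  -0.33]
```

```bash
cat > rail.py <<'E'
import numpy as np
A=np.radians(192.4);yr=np.array([np.cos(A),np.sin(A),0.])
h=np.array([yr[1],-yr[0],0])  # up-slope horizontal (x=y cross z): check sign below
n=np.array([0,0,np.cos(np.radians(30))])-np.sin(np.radians(30))*h
xr=np.cross(yr,n)
Rt=np.c_[-n,xr,np.cross(-n,xr)]
E
python3 - <<'E'
from rail import *;from mv import *
print(h,n,xr,Rt)
p,r=get();p2=p+[0,0,143]
d,w=delta(p2,r);print(d,w)
put(p2,r)
t=np.array([601,110,73])+87.4*n;print(t,delta(t,Rt));put(p,r)
E
```

```text
[-0.21473533  0.97667228  0.        ] [ 0.10736766 -0.48833614  0.8660254 ] [-0.18596625  0.845823    0.5       ] [[-0.10736766 -0.18596625  0.97667228]
 [ 0.48833614  0.845823    0.21473533]
 [-0.8660254   0.5         0.        ]]
[-0.143  0.     0.   ] [0. 0. 0.]
[610.3839338   67.31942144 148.69062029] (array([0.0513 , 0.44938, 0.0083 ]), array([-0.47742,  0.12792,  0.51304]))
```

Request:
drive_tool:
  deltas:
    - [255,-0.005,0,0,0,0,0]
    - [255,-0.012,0,0,0,0,0]
    - [255,-0.022,0,0,0,0,0]
    - [255,-0.04,0,0,0,0,0]
    - [255,-0.065,0,0,0,0,0]
    - [255,-0.095,0,0,0,0,0]
    - [255,-0.12,0,0,0,0,0]
    - [255,-0.137,0,0,0,0,0]
    - [255,-0.143,0,0,0,0,0]
    - [255,-0.143,0,0,0,0,0]

```text
time: 6.18
tool_pos: [482.5, -364.1, 202.9]
tcp_rot: [-25.9, 89.7, -41.5]
ft_force: [0.4, 0.1, -2.1]
finger_gap: 12.5
```

```bash
python3 - <<'E'
from h import *;from mv import *
apply([-.143,0,0],[0,0,0])
from bench import sense
s=sense();print(s["time"],s["tool_pos"],s["ft_force"],s["finger_gap"])
d=snap("wrist","wrist5");crop(d,180,100,460,380,2,"w5a")
E
```

```text
6.1833 [ 482.53555048 -364.0912746   202.85122944] [ 0.35539668  0.13989049 -2.08817162] 12.468244787787091
```

View pics/w5a.png

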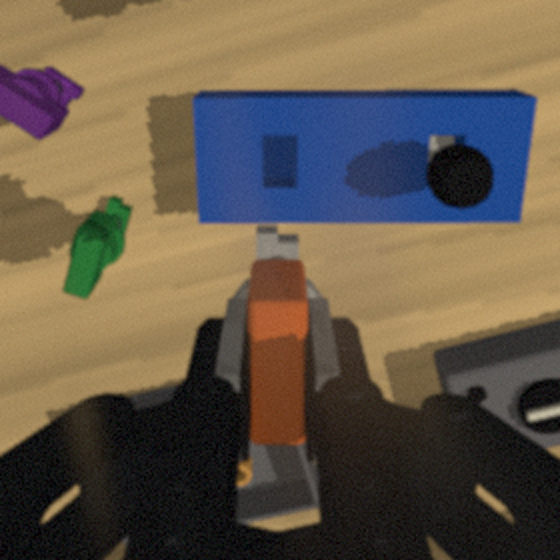

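Request:
drive_tool:
  deltas:
    - [255,0.0041,0.036,0.0007,-0.038,0.0102,0.041]
    - [255,0.0082,0.072,0.0014,-0.076,0.0204,0.082]
    - [255,0.0123,0.108,0.0021,-0.114,0.0306,0.123]
    - [255,0.0164,0.144,0.0028,-0.152,0.0408,0.164]
    - [255,0.0205,0.18,0.0035,-0.19,0.051,0.205]
    - [255,0.0246,0.216,0.0042,-0.228,0.0612,0.246]
    - [255,0.0287,0.252,0.0049,-0.266,0.0714,0.287]
    - [255,0.0328,0.288,0.0056,-0.304,0.0816,0.328]
    - [255,0.0369,0.324,0.0063,-0.342,0.0918,0.369]
    - [255,0.041,0.36,0.007,-0.38,0.102,0.41]

```text
time: 7.07
tool_pos: [584.1, -16.4, 156.6]
tcp_rot: [93.3, 65.7, 99.9]
ft_force: [0.9, -0.5, -0.3]
finger_gap: 12.9
```

```bash
python3 - <<'E'
from rail import *;from mv import *
apply([.041,.36,.007],[-.38,.102,.41])
t=np.array([601,110,73])+87.4*n;print(delta(t,Rt))
E
```

```text
(array([0.0422 , 0.07115, 0.0354 ]), array([-0.0973 ,  0.0263 ,  0.10306]))
```

Request:
drive_tool:
  deltas:
    - [255,0.014,0.0237,0.0118,-0.032,0.0088,0.0344]
    - [255,0.028,0.0474,0.0236,-0.064,0.0176,0.0688]
    - [255,0.037,0.063,0.031,-0.085,0.023,0.09]
    - [255,0.0422,0.0712,0.0354,-0.0973,0.0263,0.1031]
    - [255,0.0422,0.0712,0.0354,-0.0973,0.0263,0.1031]
    - [255,0.0422,0.0712,0.0354,-0.0973,0.0263,0.1031]
    - [255,0.0422,0.0712,0.0354,-0.0973,0.0263,0.1031]
    - [255,0.0422,0.0712,0.0354,-0.0973,0.0263,0.1031]
    - [255,0.0422,0.0712,0.0354,-0.0973,0.0263,0.1031]
    - [255,0.0422,0.0712,0.0354,-0.0973,0.0263,0.1031]

```text
time: 7.9
tool_pos: [610.6, 66.5, 149.2]
tcp_rot: [89.9, 60.0, 102.3]
ft_force: [0.4, 0.1, -0.9]
finger_gap: 12.7
```

```bash
python3 - <<'E'
from h import *;from mv import *
apply([.0422,.0712,.0354],[-.0973,.0263,.1031]);print(get()[0])
from bench import sense
s=sense();print(s["time"],s["tool_pos"],s["ft_force"],s["finger_gap"],s["joint_pos"].round(1))
d=snap("wrist","wrist6");snap("side","side6");snap("top","top6")
E
```

```text
[610.37717004  67.36884605 148.71208691]
7.9 [610.56143607  66.49256411 149.23473417] [ 0.41827479  0.10976926 -0.89152798] 12.686096545072111 [ -14.2   21.6   82.7   26.6   90.1 -119.9]
```

View pics/wrist6.png

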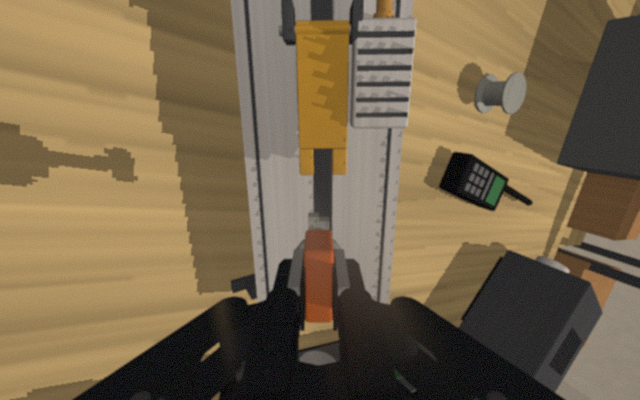

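View pics/side6.png

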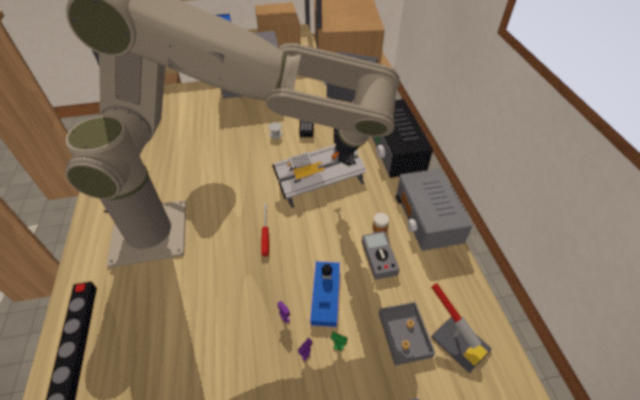

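```bash
python3 - <<'E'
from h import *
d=ld("wrist6");crop(d,270,130,370,270,4.2,"w6a");crop(d,230,0,420,140,4,"w6b")
E
```

```text
(no output)
```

View pics/w6a.png

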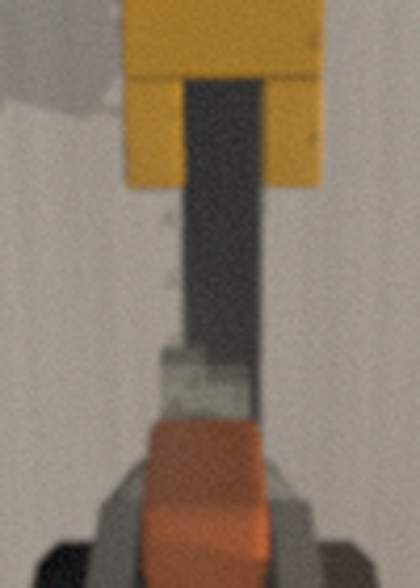

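View pics/w6b.png

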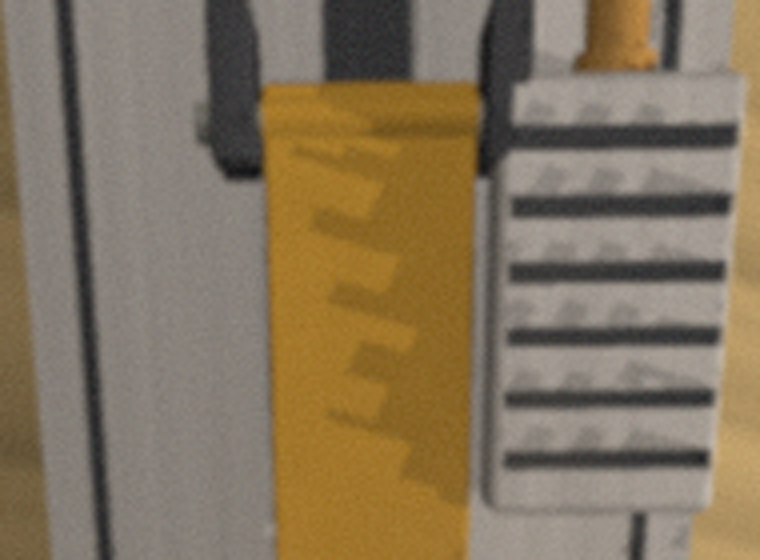

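```bash
cat > an.py <<'E'
from h import *;from mv import *
def toolray(d,p,r,u,v):
    c,w=ray(d,u,v);return r.T@(c-p),r.T@w
def at(d,p,r,u,v,X):
    c,w=toolray(d,p,r,u,v);return c+w*(X-c[0])/w[0]
E
python3 - <<'E'
from an import *
d=ld("wrist6");p=np.array([610.56143607,66.49256411,149.23473417]);r=R.from_euler("xyz",[89.9,60.0,102.3],degrees=True).as_matrix()
a=lambda x,y:(270+x/4.2-.4,130+y/4.2-.4); b=lambda x,y:(230+x/4-.4,y/4-.4)
for X in(80,84,88,92):
    print(X,"slot near",[at(d,p,r,*a(x,y),X).round(1)[1:].tolist() for x,y in((185,210),(262,210))],"far",[at(d,p,r,*b(x,y),X).round(1)[1:].tolist() for x,y in((327,30),(412,30))],
    "prongs",[at(d,p,r,*a(x,y),X-17).round(1)[1:].tolist() for x,y in((125,187),(322,187),(185,187),(262,187))],
    "strapfar",[at(d,p,r,*b(x,y),X-17).round(1)[1:].tolist() for x,y in((263,100),(480,100))],"notch",at(d,p,r,*a(224,78),X-17).round(1)[1:])
print("head",[at(d,p,r,*a(x,y),40).round(1)[1:].tolist() for x,y in((163,350),(251,368))])
E
```

```text
80 slot near [[-4.6, -25.6], [9.4, -25.6]] far [[-5.3, -139.4], [8.3, -139.4]] prongs [[-14.3, -33.9], [18.6, -33.8], [-4.2, -33.9], [8.6, -33.8]] strapfar [[-14.7, -125.9], [18.0, -125.9]] notch [  2.2 -51.9]
84 slot near [[-4.6, -24.6], [9.6, -24.6]] far [[-5.4, -140.4], [8.5, -140.4]] prongs [[-14.5, -32.9], [19.0, -32.9], [-4.3, -32.9], [8.8, -32.9]] strapfar [[-14.9, -126.8], [18.4, -126.7]] notch [  2.3 -51.3]
88 slot near [[-4.7, -23.6], [9.8, -23.5]] far [[-5.5, -141.5], [8.6, -141.4]] prongs [[-14.8, -32.0], [19.4, -32.0], [-4.4, -32.0], [9.0, -32.0]] strapfar [[-15.2, -127.6], [18.7, -127.6]] notch [  2.3 -50.8]
92 slot near [[-4.8, -22.5], [10.0, -22.5]] far [[-5.6, -142.5], [8.8, -142.5]] prongs [[-15.1, -31.1], [19.7, -31.0], [-4.5, -31.0], [9.1, -31.0]] strapfar [[-15.5, -128.5], [19.1, -128.4]] notch [  2.4 -50.2]
head [[-7.4, -13.5], [6.2, -10.5]]
```

Request:
drive_tool:
  deltas:
    - [255,0.007,0.0031,0,-0.006,0,0]
    - [255,0.018,0.0031,0,-0.006,0,0]
    - [255,0.028,0.0031,0,-0.006,0,0]
    - [255,0.034,0.0031,0,-0.006,0,0]
    - [255,0.034,0.0031,0,-0.006,0,0]
    - [255,0.034,0.0031,0,-0.006,0,0]
    - [255,0.034,0.0031,0,-0.006,0,0]
    - [255,0.034,0.0031,0,-0.006,0,0]
    - [255,0.034,0.0031,0,-0.006,0,0]
    - [255,0.034,0.0031,0,-0.006,0,0]

```text
time: 8.88
tool_pos: [606.5, 86.4, 121.3]
tcp_rot: [89.6, 60.0, 102.3]
ft_force: [0.0, 0.2, -1.4]
finger_gap: 12.5
```

```bash
python3 - <<'E'
from an import *
apply([.034,.0031,0],[-.006,0,0]);print(get()[0])
from bench import sense
s=sense();print(s["time"],s["tool_pos"],s["tcp_rot"],s["ft_force"],s["finger_gap"])
d=snap("wrist","wrist7");crop(d,270,100,370,270,3.5,"w7a")
d=snap("side","side7");crop(d,265,100,400,210,5.8,"s7a")
E
```

```text
[606.14998265  86.59553466 120.81808519]
8.8833 [606.49799644  86.36149311 121.26016564] [ 89.57274997  60.01770131 102.31532657] [ 0.02858221  0.18178021 -1.35414254] 12.504060550088239
```

View pics/w7a.png

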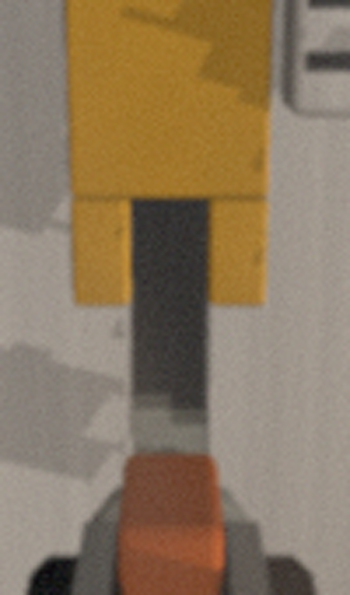

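View pics/s7a.png

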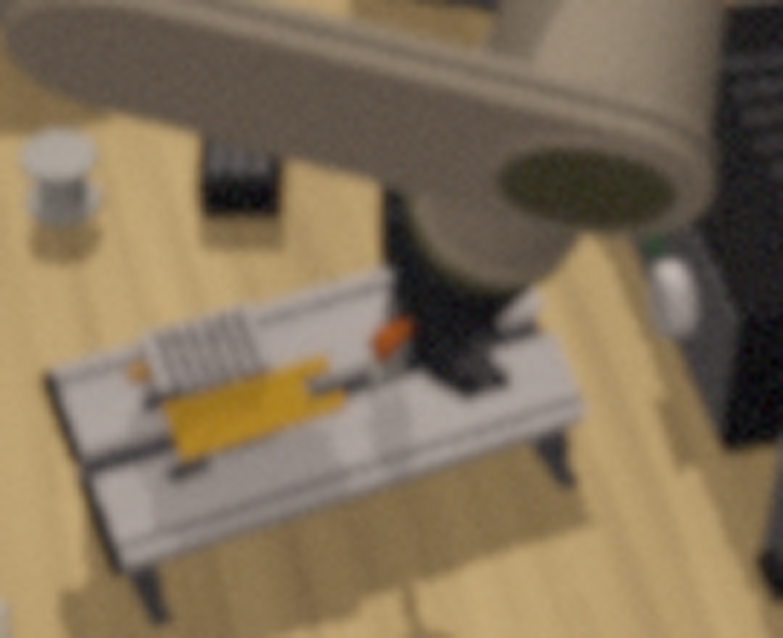

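Request:
drive_tool:
  deltas:
    - [255,0.002,0,0,0,0,0]
    - [255,0.004,0,0,0,0,0]
    - [255,0.006,0,0,0,0,0]
    - [255,0.007,0,0,0,0,0]
    - [255,0.008,0,0,0,0,0]
    - [255,0.009,0,0,0,0,0]
    - [255,0.01,0,0,0,0,0]
    - [255,0.011,0,0,0,0,0]
    - [255,0.012,0,0,0,0,0]
    - [255,0.012,0,0,0,0,0]

```text
time: 9.82
tool_pos: [604.7, 92.5, 110.2]
tcp_rot: [89.7, 60.0, 102.4]
ft_force: [0.2, -0.1, -1.5]
finger_gap: 12.7
```

```bash
python3 - <<'E'
from an import *
apply([.012,0,0],[0,0,0])
from bench import sense
s=sense();p,r=get();print(s["time"],(r.T@(s["tool_pos"]-p)).round(2),(r.T@s["ft_force"]).round(2),s["wrist_torque"],s["finger_gap"])
d=snap("wrist","wrist8");crop(d,270,100,370,270,3.5,"w8a")
E
```

```text
9.8167 [ 0.25 -0.01 -0.1 ] [ 1.21 -0.86  0.18] [-0.32191544 -0.06540643  0.04489332] 12.747825217270021
```

View pics/w8a.png

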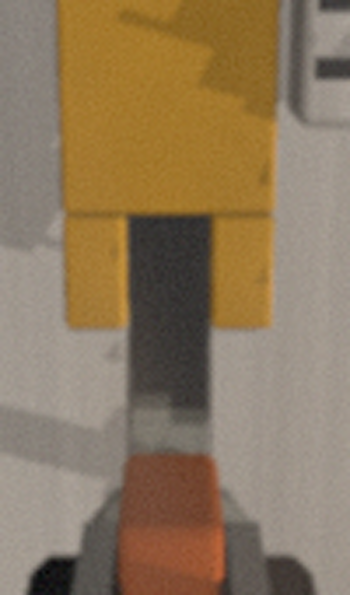

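Request:
drive_tool:
  deltas:
    - [255,0.0015,0,0,0,0,0]
    - [255,0.003,0,0,0,0,0]
    - [255,0.0045,0,0,0,0,0]
    - [255,0.006,0,0,0,0,0]
    - [255,0.007,0,0,0,0,0]
    - [255,0.008,0,0,0,0,0]
    - [255,0.009,0,0,0,0,0]
    - [255,0.0095,0,0,0,0,0]
    - [255,0.01,0,0,0,0,0]
    - [255,0.01,0,0,0,0,0]

```text
time: 10.7
tool_pos: [603.8, 97.4, 101.7]
tcp_rot: [89.7, 60.0, 102.4]
ft_force: [-0.2, -0.1, -0.6]
finger_gap: 12.5
```

```bash
python3 - <<'E'
from an import *
apply([.01,0,0],[0,0,0])
from bench import sense
s=sense();p,r=get();print(s["time"],(r.T@(s["tool_pos"]-p)).round(2),(r.T@s["ft_force"]).round(2),s["wrist_torque"],s["finger_gap"])
d=snap("wrist","wrist9");crop(d,270,100,370,270,3.5,"w9a")
E
```

```text
10.7 [ 0.1   0.01 -0.02] [ 0.55 -0.35 -0.18] [-0.35574406 -0.03828868 -0.00505974] 12.523830129360798
```

View pics/w9a.png

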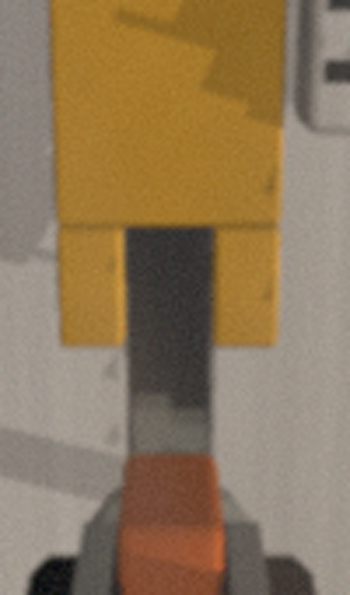

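Request:
drive_tool:
  deltas:
    - [255,0.0005,0,0,0,0,0]
    - [255,0.001,0,0,0,0,0]
    - [255,0.0015,0,0,0,0,0]
    - [255,0.002,0,0,0,0,0]
    - [255,0.002,0,0,0,0,0]
    - [255,0.002,0,0,0,0,0]
    - [255,0.002,0,0,0,0,0]
    - [255,0.002,0,0,0,0,0]
    - [255,0.002,0,0,0,0,0]
    - [255,0.002,0,0,0,0,0]

```text
time: 11.58
tool_pos: [603.9, 98.0, 100.6]
tcp_rot: [89.6, 60.0, 102.3]
ft_force: [-1.3, -4.3, 5.9]
finger_gap: 12.3
```

```bash
python3 - <<'E'
from an import *
apply([.002,0,0],[0,0,0])
from bench import sense
s=sense();p,r=get();print(s["time"],(r.T@(s["tool_pos"]-p)).round(2),(r.T@s["ft_force"]).round(2),s["wrist_torque"],s["finger_gap"])
E
```

```text
11.5833 [-0.64 -0.03  0.29] [-7.08 -0.48 -2.2 ] [-0.3740856   0.25140356  0.19159678] 12.343849159076665
```

```bash
python3 - <<'E'
from an import *
d=ld("wrist9");p,r=get();p=p-r[:,0]*2
a=lambda x,y:(270+x/3.5-.4,100+y/3.5-.4)
for X in(13,14,15):print(X,[at(d,p,r,*a(x,y),X).round(2)[1:].tolist() for x,y in((60,345),(278,345),(124,345),(215,345),(57,226),(280,226),(50,5),(289,5))])
for X in(31,):print(X,[at(d,p,r,*a(x,y),X).round(2)[1:].tolist() for x,y in((127,370),(212,370))])
print(at(d,p,r,*a(171,405),-0),[at(d,p,r,*a(x,y),39.5).round(2)[1:].tolist() for x,y in((131,395),(209,409))])
E
```

```text
13 [[-18.12, -32.27], [15.82, -32.25], [-8.15, -32.26], [6.01, -32.26], [-17.92, -51.0], [15.51, -50.98], [-17.8, -82.36], [15.74, -82.34]]
14 [[-18.23, -31.95], [15.92, -31.93], [-8.2, -31.94], [6.05, -31.94], [-18.03, -50.8], [15.61, -50.78], [-17.91, -82.36], [15.84, -82.34]]
15 [[-18.34, -31.63], [16.03, -31.61], [-8.25, -31.62], [6.1, -31.62], [-18.14, -50.6], [15.72, -50.58], [-18.02, -82.36], [15.95, -82.34]]
31 [[-8.55, -21.91], [6.33, -21.9]]
[  0.          -0.84048911 -27.25951776] [[-8.25, -14.06], [6.22, -11.28]]
```

Request:
drive_tool:
  deltas:
    - [255,-0.0016,0,0,0,0,0]
    - [255,-0.0016,0,-0.003,0,0,0]
    - [255,-0.0016,0,-0.008,0,0,0]
    - [255,-0.0016,0,-0.014,0,0,0]
    - [255,-0.0016,0,-0.02,0,0,0]
    - [255,-0.0016,0,-0.026,0,0,0]
    - [255,-0.0016,0,-0.032,0,0,0]
    - [255,-0.0016,0,-0.037,0,0,0]
    - [255,-0.0016,0,-0.041,0,0,0]
    - [255,-0.0016,0,-0.042,0,0,0]

```text
time: 12.42
tool_pos: [562.1, 88.1, 101.3]
tcp_rot: [89.7, 60.0, 102.4]
ft_force: [0.4, -0.2, -0.9]
finger_gap: 12.4
```

```bash
python3 - <<'E'
from an import *
apply([-.0016,0,-.042],[0,0,0])
from bench import sense
s=sense();p,r=get();print(s["time"],(r.T@(s["tool_pos"]-p)).round(2),(r.T@s["ft_force"]).round(2),s["wrist_torque"],s["finger_gap"])
d=snap("wrist","wrist10");crop(d,270,130,370,330,3,"w10a")
E
```

```text
12.4167 [-0.02  0.01 -0.69] [ 0.62 -0.71  0.34] [-0.35266312 -0.04661898 -0.02404102] 12.37621597388596
```

View pics/w10a.png

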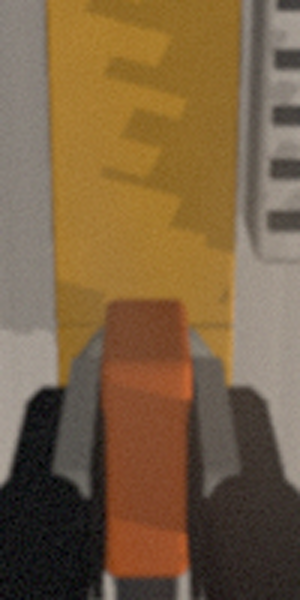

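Request:
drive_tool:
  deltas:
    - [255,0,0,-0.0005,0,0,0]
    - [255,0,0,-0.001,0,0,0]
    - [255,0,0,-0.0015,0,0,0]
    - [255,0,0,-0.002,0,0,0]
    - [255,0,0,-0.0025,0,0,0]
    - [255,0,0,-0.003,0,0,0]
    - [255,0,0,-0.0035,0,0,0]
    - [255,0,0,-0.004,0,0,0]
    - [255,0,0,-0.004,0,0,0]
    - [255,0,0,-0.004,0,0,0]

```text
time: 13.3
tool_pos: [558.9, 87.4, 101.3]
tcp_rot: [89.6, 60.0, 102.4]
ft_force: [0.0, -0.6, -0.4]
finger_gap: 12.4
```

```bash
cat > st.py <<'E'
import sys
from an import *
from bench import sense
v=[float(x) for x in sys.argv[1:]]
if v:apply(v[:3],v[3:] if len(v)>3 else [0,0,0])
s=sense();p,r=get();print(s["time"],"err",(r.T@(s["tool_pos"]-p)).round(2),"F",(r.T@s["ft_force"]).round(2),"T",(r.T@s["wrist_torque"]).round(3),round(s["finger_gap"],2),s["joint_pos"].round(1))
E
python3 st.py 0 0 -.004
```

```text
13.3 err [-0.04  0.01  0.02] F [ 0.08 -0.76 -0.11] T [ 0.033  0.022 -0.374] 12.42 [ -13.5   16.9   93.9   26.9   84.1 -122.6]
```

Still free; keep feeling forward.

Request:
drive_tool:
  deltas:
    - [255,0,0,-0.0005,0,0,0]
    - [255,0,0,-0.001,0,0,0]
    - [255,0,0,-0.0015,0,0,0]
    - [255,0,0,-0.002,0,0,0]
    - [255,0,0,-0.0025,0,0,0]
    - [255,0,0,-0.003,0,0,0]
    - [255,0,0,-0.003,0,0,0]
    - [255,0,0,-0.003,0,0,0]
    - [255,0,0,-0.003,0,0,0]
    - [255,0,0,-0.003,0,0,0]

```text
time: 14.13
tool_pos: [557.4, 87.0, 101.6]
tcp_rot: [89.3, 60.0, 102.0]
ft_force: [7.4, 3.3, -5.6]
finger_gap: 12.7
```

```bash
python3 st.py 0 0 -.003; python3 -c "
from h import *
d=snap('wrist','wrist11');crop(d,270,130,370,330,3,'w11a')
d=snap('side','side11');crop(d,265,100,400,210,5.8,'s11a')"
```

```text
14.1333 err [-0.33  0.06  1.42] F [ 5.66 -1.47  7.92] T [ 0.006 -1.548 -0.497] 12.67 [ -13.6   16.5   94.3   26.9   83.9 -122.8]
```

View pics/w11a.png

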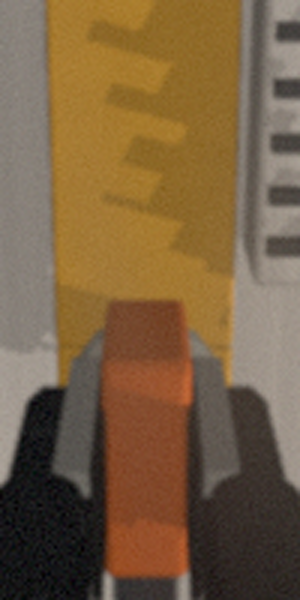

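View pics/s11a.png

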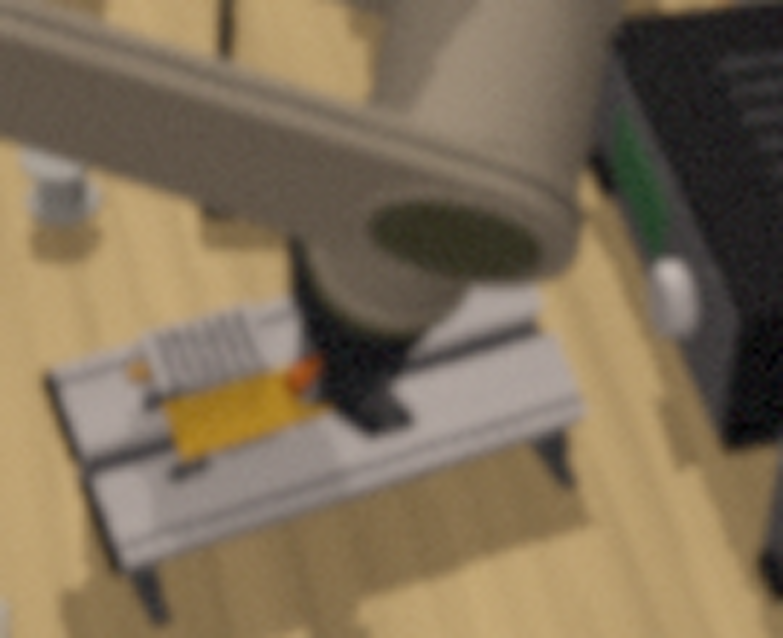

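Request:
drive_tool:
  deltas:
    - [255,0,0,0.001,0,0,0]
    - [255,0,0,0.0012,0.08,0,0]
    - [255,0,0,0.0012,0.17,0,0]
    - [255,0,0,0.0012,0.26,0,0]
    - [255,0,0,0.0012,0.35,0,0]
    - [255,0,0,0.0012,0.44,0,0]
    - [255,0,0,0.0012,0.53,0,0]
    - [255,0,0,0.0012,0.62,0,0]
    - [255,0,0,0.0012,0.71,0,0]
    - [255,0,0,0.0012,0.8,0,0]

```text
time: 15.07
tool_pos: [558.0, 86.6, 101.5]
tcp_rot: [135.6, 60.1, 102.2]
ft_force: [4.0, -1.2, -2.7]
finger_gap: 12.6
```

```bash
python3 st.py 0 0 .0012 .8 0 0;  python3 -c "
from h import *
d=snap('wrist','wrist12');crop(d,200,100,440,360,2.2,'w12a')"
```

```text
15.0667 err [-0.54  0.21  0.82] F [1.29 0.47 4.78] T [ 0.06  -1.11  -0.033] 12.57 [-13.6  16.6  94.2  26.9  84.  -76.6]
```

View pics/w12a.png

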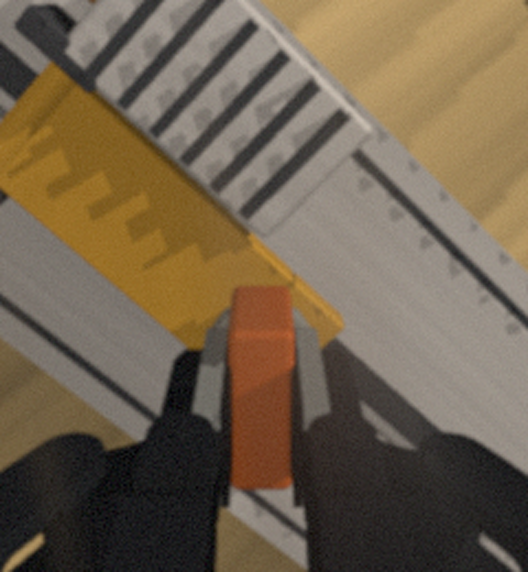

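Request:
drive_tool:
  deltas:
    - [255,0,0.0003,0.0008,0,0,0]
    - [255,0,0.0003,0.0008,0,0,0]
    - [255,0,0.0003,0.0008,0,0,0]
    - [255,0,0.0003,0.0008,0.05,0,0]
    - [255,0,0.0003,0.0008,0.1,0,0]
    - [255,0,0.0003,0.0008,0.15,0,0]
    - [255,0,0.0003,0.0008,0.2,0,0]
    - [255,0,0.0003,0.0008,0.25,0,0]
    - [255,0,0.0003,0.0008,0.3,0,0]
    - [255,0,0.0003,0.0008,0.35,0,0]

```text
time: 15.95
tool_pos: [558.2, 86.7, 101.1]
tcp_rot: [155.5, 60.0, 102.3]
ft_force: [3.9, -0.6, -2.6]
finger_gap: 12.7
```

```bash
python3 st.py 0 .0003 .0008 .35 0 0
```

```text
15.95 err [-0.07  0.11  0.24] F [1.51 2.32 3.86] T [-0.009 -0.882  0.265] 12.68 [-13.6  16.8  94.   26.9  84.  -56.8]
```

Request:
drive_tool:
  deltas:
    - [255,0,0,0,0.07,0,0]
    - [255,0,0,0,0.14,0,0]
    - [255,0,0,0,0.21,0,0]
    - [255,0,0,0,0.28,0,0]
    - [255,0,0,0,0.34,0,0]
    - [255,0,0,0,0.4,0,0]
    - [255,0,0,0,0.46,0,0]
    - [255,0,0,0,0.52,0,0]
    - [255,0,0,0,0.58,0,0]
    - [255,0,0,0,0.65,0,0]

```text
time: 16.78
tool_pos: [558.2, 87.4, 101.1]
tcp_rot: [-167.3, 60.0, 102.3]
ft_force: [5.3, 3.5, -3.2]
finger_gap: 12.5
```

```bash
python3 st.py 0 0 0 .65 0 0;  python3 -c "
from h import *
d=snap('wrist','wrist13');crop(d,200,100,440,360,2.2,'w13a')"
```

```text
16.7833 err [ 0.2   0.3  -0.44] F [ 3.94  5.68 -1.69] T [-0.089 -0.038  1.082] 12.51 [-13.5  16.8  94.1  26.9  84.  -19.5]
```

View pics/w13a.png

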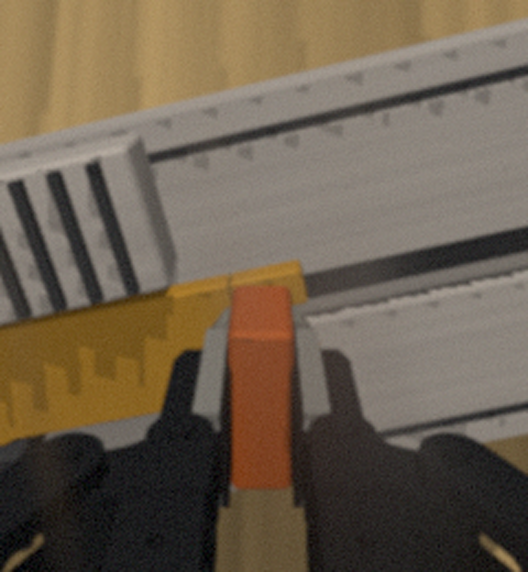

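Request:
drive_tool:
  deltas:
    - [255,0.0002,0,0,0.07,0,0]
    - [255,0.0005,0,0,0.14,0,0]
    - [255,0.0007,0,0,0.21,0,0]
    - [255,0.001,0,0,0.28,0,0]
    - [255,0.0012,0,0,0.35,0,0]
    - [255,0.0015,0,0,0.42,0,0]
    - [255,0.0017,0,0,0.49,0,0]
    - [255,0.002,0,0,0.56,0,0]
    - [255,0.0022,0,0,0.63,0,0]
    - [255,0.0025,0,0,0.7,0,0]

```text
time: 17.67
tool_pos: [558.2, 88.5, 98.9]
tcp_rot: [-127.2, 60.0, 102.3]
ft_force: [6.1, 0.8, -4.1]
finger_gap: 12.5
```

```bash
python3 st.py .0025 0 0 .7 0 0
```

```text
17.6667 err [ 0.17  0.22 -0.62] F [ 3.29  5.66 -3.38] T [-0.053  0.703  1.069] 12.52 [-13.4  16.9  94.2  27.   83.7  20.6]
```

Request:
drive_tool:
  deltas:
    - [255,0.0002,0,0,0.07,0,0]
    - [255,0.0005,0,0,0.14,0,0]
    - [255,0.0007,0,0,0.21,0,0]
    - [255,0.001,0,0,0.28,0,0]
    - [255,0.0012,0,0,0.35,0,0]
    - [255,0.0015,0,0,0.42,0,0]
    - [255,0.0017,0,0,0.49,0,0]
    - [255,0.002,0,0,0.56,0,0]
    - [255,0.0022,0,0,0.63,0,0]
    - [255,0.0025,0,0,0.7,0,0]

```text
time: 18.5
tool_pos: [558.2, 89.3, 97.2]
tcp_rot: [-87.1, 60.0, 102.2]
ft_force: [4.1, -0.9, -0.7]
finger_gap: 12.3
```

```bash
python3 st.py .0025 0 0 .7 0 0;  python3 -c "
from h import *
d=snap('wrist','wrist14');crop(d,200,100,440,360,2.2,'w14a')"
```

```text
18.5 err [-0.51 -0.11 -0.78] F [-0.25  1.71 -3.93] T [-0.173  0.879  0.501] 12.29 [-13.3  17.   94.3  27.   83.5  60.7]
```

View pics/w14a.png

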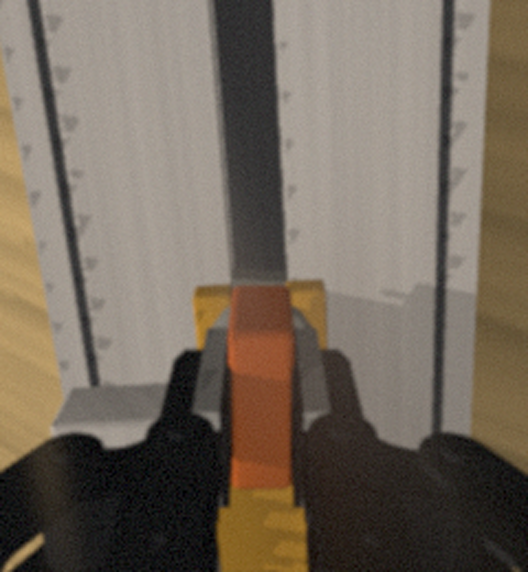

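Request:
drive_tool:
  deltas:
    - [255,0.0002,0,0,0.05,0,0]
    - [255,0.0003,0,0,0.1,0,0]
    - [255,0.0005,0,0,0.15,0,0]
    - [255,0.0007,0,0,0.2,0,0]
    - [255,0.0009,0,0,0.25,0,0]
    - [255,0.001,0,0,0.3,0,0]
    - [255,0.0012,0,0,0.35,0,0]
    - [255,0.0013,0,0,0.4,0,0]
    - [255,0.0015,0,0,0.45,0,0]
    - [255,0.0015,0,0,0.45,0,0]

```text
time: 19.38
tool_pos: [558.1, 89.8, 96.0]
tcp_rot: [-61.4, 60.0, 102.2]
ft_force: [5.3, -1.7, -0.3]
finger_gap: 12.7
```

```bash
python3 st.py .0015 0 0 .45 0 0
```

```text
19.3833 err [-0.68 -0.31 -0.75] F [-1.15 -0.11 -5.46] T [-0.003  1.052  0.182] 12.66 [-13.3  17.   94.4  27.   83.4  86.4]
```

Request:
drive_tool:
  deltas:
    - [255,0.0001,0,0,0.04,0,0]
    - [255,0.0002,0,0,0.08,0,0]
    - [255,0.0003,0,0,0.12,0,0]
    - [255,0.0004,0,0,0.16,0,0]
    - [255,0.0005,0,0,0.2,0,0]
    - [255,0.0006,0,0,0.24,0,0]
    - [255,0.0006,0,0,0.28,0,0]
    - [255,0.0007,0,0,0.32,0,0]
    - [255,0.0007,0,0,0.36,0,0]
    - [255,0.0007,0,0,0.4,0,0]

```text
time: 20.22
tool_pos: [558.1, 89.9, 95.5]
tcp_rot: [-38.6, 60.1, 102.2]
ft_force: [4.2, -3.1, 1.2]
finger_gap: 12.4
```

```bash
python3 st.py .0007 0 0 .4 0 0;  python3 -c "
from h import *
d=snap('wrist','wrist15');crop(d,200,100,440,360,2.2,'w15a')"
```

```text
20.2167 err [-0.94 -0.43 -0.71] F [-3.07 -0.95 -4.35] T [-0.267  0.896  0.041] 12.36 [-13.3  17.   94.4  27.   83.3 109.2]
```

View pics/w15a.png

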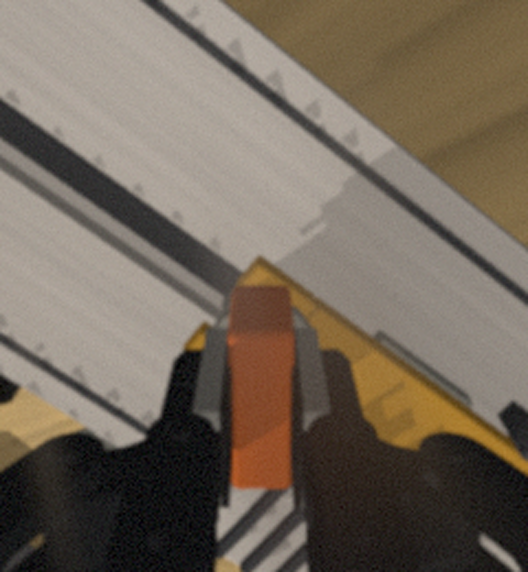

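Request:
drive_tool:
  deltas:
    - [255,0,0,0,0.04,0,0]
    - [255,0,0,0,0.08,0,0]
    - [255,0,0,0,0.12,0,0]
    - [255,0,0,0,0.16,0,0]
    - [255,0,0,0,0.2,0,0]
    - [255,0,0,0,0.24,0,0]
    - [255,0,0,0,0.28,0,0]
    - [255,0,0,0,0.28,0,0]
    - [255,0,0,0,0.28,0,0]
    - [255,0,0,0,0.28,0,0]
  squeeze: 100

```text
time: 21.1
tool_pos: [558.0, 89.9, 95.3]
tcp_rot: [-22.6, 60.1, 102.2]
ft_force: [4.4, -2.4, -0.3]
finger_gap: 11.8
```

```bash
python3 st.py 0 0 0 .28 0 0;python3 - <<'E'
from an import *
from bench import sense
p,r=get();s=sense();m=R.from_euler("xyz",s["tcp_rot"],degrees=True).as_matrix();print("roterr deg",np.degrees(R.from_matrix(r.T@m).as_rotvec()))
E
```

```text
21.1 err [-0.73 -0.47 -0.59] F [-1.38 -2.4  -4.2 ] T [-0.152  1.013 -0.187] 11.84 [-13.3  17.   94.4  27.   83.3 125.2]
roterr deg [-0.21680801  0.09762629 -0.05257725]
```

Request:
drive_tool:
  deltas:
    - [255,0,0,0,0.04,0,0]
    - [255,0,0,0,0.08,0,0]
    - [255,0,0,0,0.12,0,0]
    - [255,0,0,0,0.16,0,0]
    - [255,0,0,0,0.19,0,0]
    - [255,0,0,0,0.22,0,0]
    - [255,0,0,0,0.25,0,0]
    - [255,0,0,0,0.28,0,0]
    - [255,0,0,0,0.31,0,0]
    - [255,0,0,0,0.34,0,0]

```text
time: 21.93
tool_pos: [557.8, 90.0, 95.0]
tcp_rot: [-3.0, 60.1, 102.3]
ft_force: [5.3, -1.7, -3.1]
finger_gap: 11.7
```

```bash
python3 st.py 0 0 0 .34 0 0;python3 - <<'E'
from an import *
from bench import sense
p,r=get();s=sense();m=R.from_euler("xyz",s["tcp_rot"],degrees=True).as_matrix();print("roterr deg",np.degrees(R.from_matrix(r.T@m).as_rotvec()))
d=snap('wrist','wrist16');crop(d,200,100,440,360,2.2,'w16a')
E
```

```text
21.9333 err [-0.38 -0.5  -0.41] F [ 1.29 -4.58 -4.19] T [-0.618  0.898 -0.582] 11.67 [-13.3  17.1  94.4  27.   83.3 144.7]
roterr deg [-0.15677331  0.07250498 -0.05884605]
```

View pics/w16a.png

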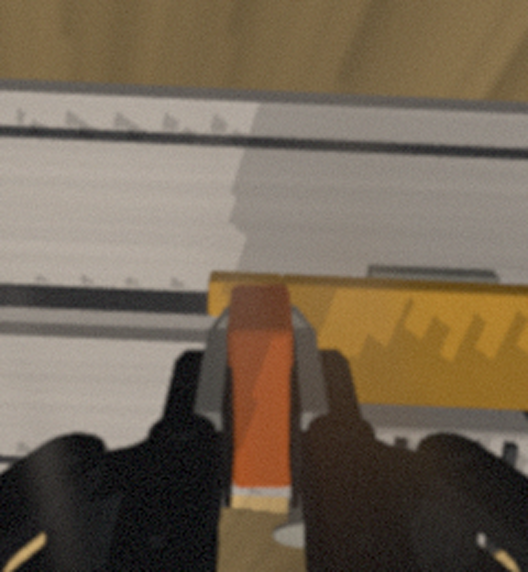

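Request:
drive_tool:
  deltas:
    - [120,0,0,0,0,0,0]
    - [120,0,0,0,0,0,0]
    - [120,0,0,0,0,0,0]
    - [120,0,0,0,0,0,0]
    - [120,0,0,0,0,0,0]
    - [120,0,0,0,0,0,0]
    - [120,-0.005,0,0,0,0,0]
    - [120,-0.015,0,0,0,0,0]
    - [120,-0.03,0,0,0,0,0]
    - [120,-0.05,0,0,0,0,0]

```text
time: 22.82
tool_pos: [561.8, 65.9, 138.3]
tcp_rot: [-2.6, 59.9, 102.6]
ft_force: [0.3, 0.6, -1.1]
finger_gap: 45.4
```

Request:
drive_tool:
  deltas:
    - [60,-0.02,0,0,0,0,0]
    - [60,-0.04,0,0,0,0,0]
    - [60,-0.06,0,0,0,0,0]
    - [60,-0.08,0,0,0,0,0]
    - [60,-0.08,0,0,0,0,0]
    - [60,-0.08,0,0,0,0,0]
    - [60,-0.08,0,0,0,0,0]
    - [60,-0.08,0,0,0,0,0]
    - [60,-0.08,0,0,0,0,0]
    - [60,-0.08,0,0,0,0,0]

```text
time: 23.65
tool_pos: [570.5, 27.5, 206.5]
tcp_rot: [-2.6, 59.9, 102.6]
ft_force: [0.7, 0.1, 0.4]
finger_gap: 65.4
```

```bash
python3 st.py -.05 0 0;python3 st.py -.08 0 0; python3 - <<'E'
from an import *
d=snap('wrist','wrist17')
d=snap('side','side17');crop(d,265,100,400,210,5.8,'s17a')
d=snap('top','top17');crop(d,235,130,345,255,4.7,'t17a')
E
```

```text
23.65 err [-78.87   0.47   0.12] F [-0.37 -0.7   0.14] T [ 0.039  0.251 -0.032] 65.41 [-18.6  14.3  85.3  25.6  96.3 145.5]
23.65 err [1.13 0.47 0.12] F [-0.37 -0.7   0.14] T [ 0.039  0.251 -0.032] 65.41 [-18.6  14.3  85.3  25.6  96.3 145.5]
```

View pics/wrist17.png

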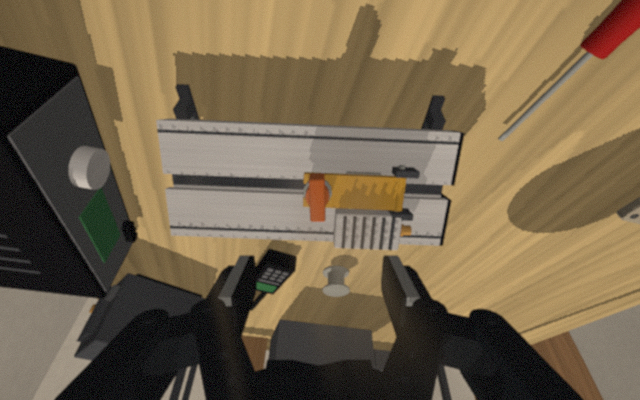

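View pics/s17a.png

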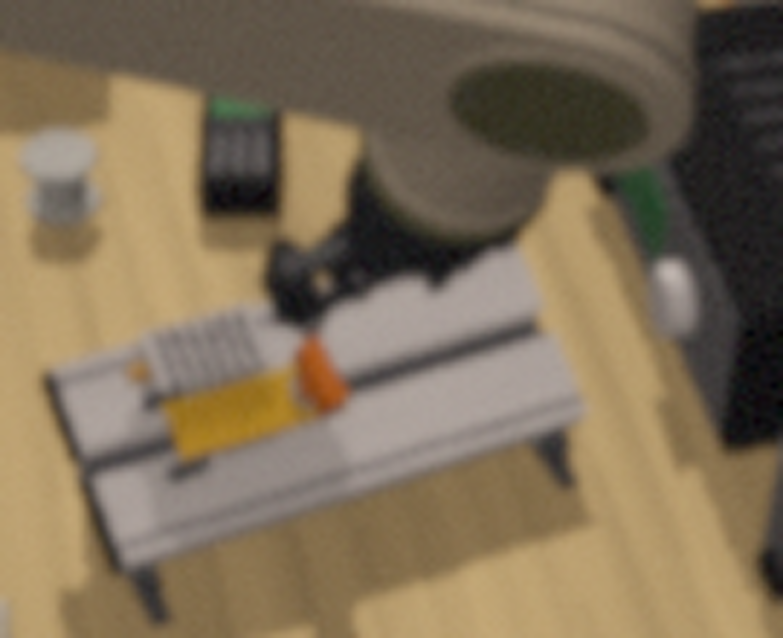

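```bash
python3 - <<'E'
from an import *;from rail import *
d=ld('wrist17');crop(d,290,150,430,260,5.5,'w17a')
print("pose now",get()[0],(get()[1]).round(3))
M=np.array([[.002,-.322,.947],[1,.001,-.002],[0,.947,.322]]);off=np.array([-141.5,-.5,-81.8])
p,r=get()
# seat on face: use TCP at last turn minus along n : TCP was ~ (14+9.9) above face
S=np.array([557.8,90.0,95.0])-n*(13.6+9.9);print("S",S)
T=S+12*n-8*yr
for D,ang in((215,50),):
    a=np.radians(ang);z=-(np.cos(a)*n-np.sin(a)*yr);x=-xr;y=np.cross(z,x);Rc=np.c_[x,y,z]
    C=T-D*z;Rto=Rc@M.T;u,_,vt=np.linalg.svd(Rto);Rto=u@vt;tc=C-Rto@off
    print(tc,delta(tc,Rto),"tool x",Rto[:,0]); print("tcp over face",(tc-S)@n,(tc-S)@yr,(tc-S)@xr)
E
```

```text
pose now [571.12319605  26.91773836 207.44115917] [[-0.107 -0.967 -0.233]
 [ 0.488 -0.255  0.834]
 [-0.866 -0.024  0.499]]
S [555.27685991 101.47589927  74.64840301]
[591.82583141  72.16326455 136.25712123] (array([ 0.08152, -0.02984, -0.00262]), array([-1.48184, -0.43284,  0.41564])) tool x [-0.59767201  0.30452419 -0.74165571]
tcp over face 71.59331161805409 -29.401909058592967 -0.785816761285165
```

View pics/w17a.png

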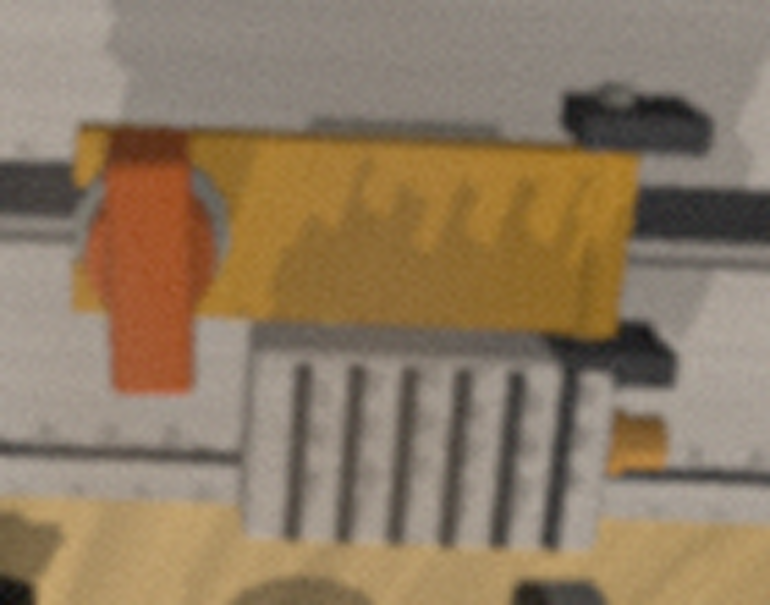

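Request:
drive_tool:
  deltas:
    - [60,0.004,-0.0015,0,-0.1,-0.03,0.028]
    - [60,0.008,-0.003,0,-0.2,-0.059,0.056]
    - [60,0.012,-0.0045,0,-0.3,-0.088,0.084]
    - [60,0.016,-0.006,0,-0.4,-0.117,0.112]
    - [60,0.02,-0.0075,0,-0.5,-0.146,0.14]
    - [60,0.024,-0.009,0,-0.6,-0.175,0.168]
    - [60,0.028,-0.0105,0,-0.7,-0.204,0.196]
    - [60,0.032,-0.012,0,-0.8,-0.233,0.224]
    - [60,0.036,-0.0135,0,-0.9,-0.262,0.252]
    - [60,0.04,-0.015,0,-1.0,-0.292,0.28]

```text
time: 24.63
tool_pos: [581.3, 50.3, 172.6]
tcp_rot: [-32.9, 48.9, 136.5]
ft_force: [-0.4, 0.1, -0.6]
finger_gap: 65.3
```

```bash
python3 st.py .04 -.015 0 -1 -.292 .28; python3 - <<'E'
from an import *
tc=np.array([591.826,72.163,136.257])
p,r=get()
import rail
M=np.array([[.002,-.322,.947],[1,.001,-.002],[0,.947,.322]])
a=np.radians(50);z=-(np.cos(a)*rail.n-np.sin(a)*rail.yr);x=-rail.xr;y=np.cross(z,x);u,_,vt=np.linalg.svd(np.c_[x,y,z]@M.T);print(delta(tc,u@vt))
E
```

```text
24.6333 err [ 0.43  0.19 -0.32] F [0.7  0.2  0.05] T [-0.052  0.227  0.14 ] 65.26 [-12.5  38.3  62.1  21.9 114.7  91. ]
(array([ 0.03279, -0.00935, -0.02809]), array([-0.48181, -0.14114,  0.13543]))
```

Request:
drive_tool:
  deltas:
    - [60,0.005,-0.0015,-0.004,-0.08,-0.023,0.022]
    - [60,0.01,-0.003,-0.009,-0.16,-0.047,0.045]
    - [60,0.016,-0.0047,-0.014,-0.24,-0.07,0.067]
    - [60,0.022,-0.0062,-0.0188,-0.32,-0.094,0.09]
    - [60,0.028,-0.008,-0.024,-0.4,-0.118,0.113]
    - [60,0.0328,-0.0094,-0.0281,-0.4818,-0.1411,0.1354]
    - [60,0.0328,-0.0094,-0.0281,-0.4818,-0.1411,0.1354]
    - [60,0.0328,-0.0094,-0.0281,-0.4818,-0.1411,0.1354]
    - [60,0.0328,-0.0094,-0.0281,-0.4818,-0.1411,0.1354]
    - [60,0.0328,-0.0094,-0.0281,-0.4818,-0.1411,0.1354]

```text
time: 25.47
tool_pos: [592.0, 71.6, 136.9]
tcp_rot: [-47.9, 47.9, 152.9]
ft_force: [-0.2, -0.4, -0.2]
finger_gap: 65.1
```

```bash
python3 st.py .0328 -.0094 -.0281 -.4818 -.1411 .1354; python3 - <<'E'
from an import *
d=snap('wrist','wrist18');crop(d,255,120,385,260,5,'w18a')
E
```

```text
25.4667 err [-0.77  0.26  0.41] F [0.13 0.42 0.2 ] T [0.003 0.219 0.238] 65.09 [ -6.4  48.1  51.9  15.7 119.2  65.5]
```

View pics/wrist18.png

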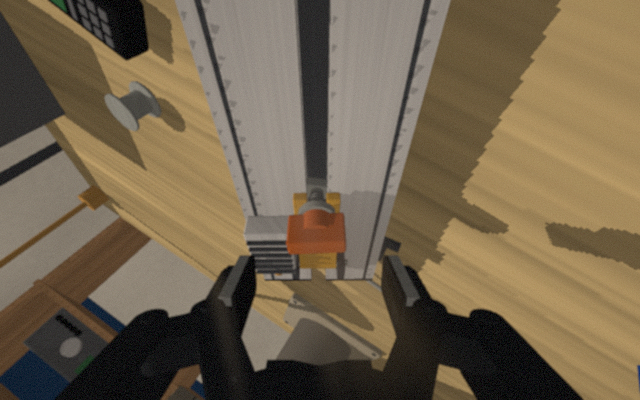

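View pics/w18a.png

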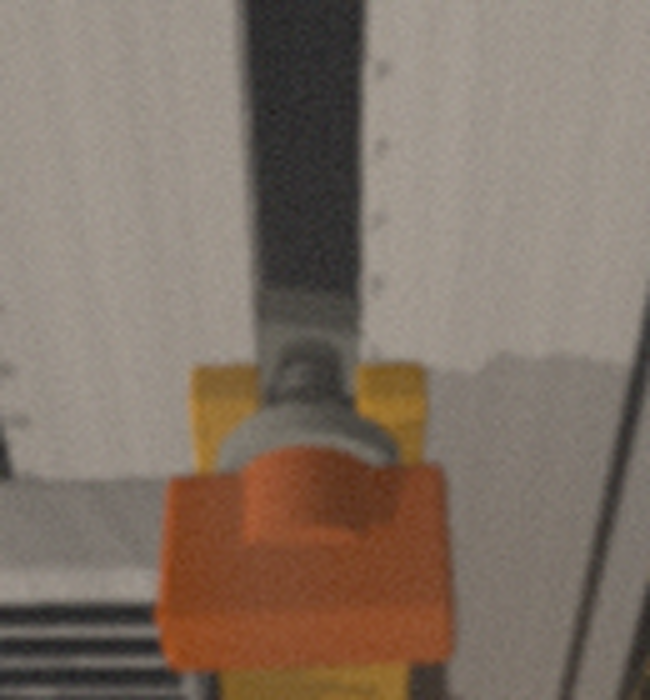

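```bash
python3 - <<'E'
from an import *;import rail
d=ld('wrist18');S=np.array([555.28,101.48,74.65])
for nm,x,y in(("prongL low",195,367),("prongL top",195,402),("prongR low",425,367),("prongR top",425,402)):
    q=onplane(d,255+x/5-.4,120+y/5-.4,S-14*rail.yr,rail.yr)-S;print(nm,"x",round(q@rail.xr,1),"h",round(q@rail.n,1))
# head's near edge (upper face, at z=-8) and shank
for nm,x,y in(("head top edge L",262,322),("head top edge R",355,322),("head low edge",305,290)):
    for z in(-8,-16):
        q=onplane(d,255+x/5-.4,120+y/5-.4,S+z*rail.n,rail.n)-S;print(nm,z,q@rail.xr,q@rail.yr)
for nm,x,y in(("bar top far L",160,615),("R",450,615)):
    q=onplane(d,255+x/5-.4,120+y/5-.4,S+46*rail.n,rail.n)-S;print(nm,q@rail.xr,q@rail.yr)
E
```

```text
prongL low x 16.0 h 6.5
prongL top x 15.6 h 13.2
prongR low x -17.3 h 6.7
prongR top x -16.9 h 13.3
head top edge L -8 6.778653502311409 -8.150438980037192
head top edge L -16 7.207412516859615 0.21046733613378765
head top edge R -8 -7.514525851859357 -8.081032291279133
head top edge R -16 -7.801311376797849 0.28334865960492817
head low edge -8 0.109526775379431 -15.05473809224265
head low edge -16 0.20441625017348006 -7.039474505817394
bar top far L 18.79892131386998 -9.803307789241105
R -18.82792695712919 -9.561879801864327
```

```bash
python3 - <<'E'
from h import *
d=snap('top','top18')
E
```

```text
(no output)
```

View pics/top18.png

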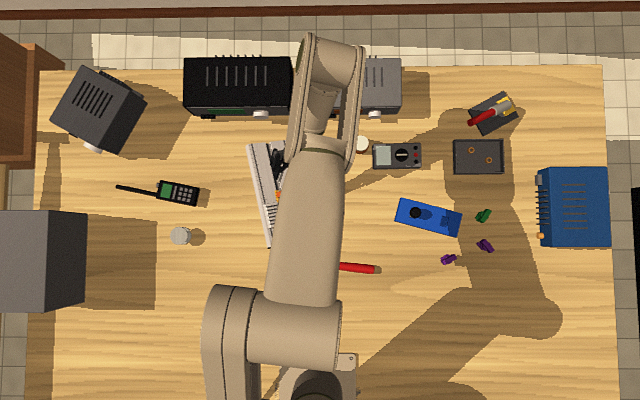

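The spare (415,212), meter (397,155), radio (178,192), spool (181,236) and jar (361,143) sit where they started, and the bolt's pocket is empty. Handing in.

```bash
python3 -c "
from bench import hand_in
print(hand_in())"
```

```text
the job is handed in; nothing more can be done
None
```

I put the orange-knobbed T-bolt in the slot and clamped the strap down with it, then handed the job in at about 25.5 s. In order:

1. **Into the slot:** I took the bolt out of the blue block and lowered it lengthwise into the slot, about 47 mm short of the fork's seat.
2. **Into the fork:** I slid it home until it pushed back with about 8 N.
3. **Tightening:** I turned it clockwise about 268° in one grip. The head stopped at around 90°, and the knob's resistance rose to 0.62 N m at the end.
4. **Release:** I let go and backed the gripper clear.

**Last checks, after release:**
- **Strap:** in the close wrist view the prongs stand 6.5 to 13.3 mm over the face. Fully down is 6 to 14 mm and open is 9 to 17 mm, so the strap is down.
- **Bolt:** the head spans the slot squarely under the lips, and the flange lies on both prongs, level with their ends.
- **Other objects:** in the top view the spare, meter, radio, spool and jar look unmoved. The robot was touching nothing.

**One disagreement:** the turns add up to about 3.1 rad on the knob, but the given sizes call for about 2.1 rad to bring the strap down. The flange stopped moving down at the strap-down height. I put the extra turn down to give in the clamp under load, but did not confirm it.

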